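# Gauge a core sleeve and hold it tipped over the balance

## Robot

A 6-joint arm with a two-finger parallel gripper is mounted at the origin on the work surface. World frame = base frame: x ahead of the robot, y to its left, z up, the work surface at z = 0. Lengths are in m, angles in rad, forces in N, time in s.
With the tool pointing down it reaches from about 0.35 to 0.775 m from the base axis. Payload 7.3 kg.
Tool frame: the origin (TCP) lies at the very end of the fingers, on their centre line; the grasp point (between the pads) lies 19 mm behind it; y points along the fingers, z is the direction in which the jaws open and shut, and the axes are right-handed (so a half turn about y gives the same grasp; the last joint's range is limited). The gripper opens to 92 mm and grips with 3 to 60 N. Pads are 19 mm wide; open, the fingers measure 130 mm over their backs; the gripper's body (75 mm by 190 mm) begins 47 mm behind the grasp point.
Start: joints at [-1.258, 0.342, 1.524, -0, 1.275, -0.146], TCP at [0.233, -0.471, 0.188] pointing down, gripper open.
Joint ranges: [-2.53, 2.53], [-0.77, 2.02], [0.04, 2.7], [-1, 4.14], [0.28, 2.66], [-3.11, 3.11]. Speed limits (rad/s): [2.57, 2.57, 3.14, 3.14, 3.14, 3.14].

## Interface

Orientations are given as a unit quaternion [x, y, z, w].
In Python, from rig import r gives the robot as it stands.
- The arm moves only by the tool apply_moves, never from a script. Its argument "plan" is a list of rows, each a list of 2 entries, a list of its own where there are three numbers: the shift along the tool's x, y, z in mm, then the turn, a rotation vector about the tool's x, y, z in degrees. In form: [[[x, y, z], [wx, wy, wz]], ...]. A call has 1 to 5 rows; each row shifts and turns the pose as measured when the row begins, along the tool's axes as they then stand; what a row does not reach is not made up. A row lasts 1/12 s, in which the tool goes at most 41.7 mm and 7.16 degrees, less where a joint would pass 70% of its speed; a pose out of reach is approached as far as the arm can. A call with a gripper value outside its range is refused whole. "hand" is the opening, from -1 (shut) to 1 (fully open), set as the call begins (left out, the last holds). The fingers move at their own pace and stop on an object; the grip force is fixed at half the most. Time passes only in rows, so rows that do not move let the fingers close. It gives the time, the measured TCP pose, the force and the opening at its end, in the units of the state.
- r.read_state(): the state, without advancing time (a new reading comes with each control period).
- r.snapshot(name): name is "scene" or "top"; returns a dict with "img" (400x640x3 uint8, red, green, blue), "camera_matrix" (3x3 intrinsics, pixels), "extrinsics" (4x4, takes a point from camera to world coordinates). Camera axes: x right, y up, looking along -z (the intrinsics and any distortion apply to the point x, -y, -z); pixel columns grow to the right and rows downward; lengths in m; the calibration is good to about 2 mm. A picture is of the moment at which its call begins. There is no depth.
- r.hand_in(): hands the job in, once; it reports no verdict.
The state is a dict: "time_s": time; "joint_positions": joint angles; "qd": joint speeds; "joint_torque": joint torques, N m; "tool_pos": TCP position; "eef_rot": TCP orientation; "force": force on the tool from outside, world axes, zero at the start; "wrist_torque": the same for the moment, N m; "finger_gap": opening from 0.0 (shut) to 1.0 (fully open).
Only numpy, scipy, OpenCV 4.12 (cv2) and the standard library are available. Lean on these libraries where they do the work, as an engineer would, in place of code of your own. Each camera call takes 0.05 s, during which the arm holds its last target.

## Task

Of the two metal core sleeves standing in the wooden rack, draw out the one whose bore fits the gauge pin, prove it by sliding it fully down the pin, and draw it off again; the one that does not fit belongs in the rack. Then hold the fitting sleeve over the middle of the balance pan, about a hand's breadth above it and tipped half-way over (about 45 degrees from upright, leaning whichever way suits), so that I can look through its bore and any stray grain drops onto the pan. Finish while still holding it there in the gripper, keeping it still; do not touch the balance and do not disturb the ore lump, the marble cube or the glass boat.

Things in the scene. Friction and masses are not known exactly. Their poses are not given: they have to be found in the camera images.
- wide_c (a point): centre, half-way up on the axis, of the sleeve that fits: a plain aluminium tube, 40 mm outside, 70 mm long, bore 26 mm (wall 7 mm), open at both ends, 140 g give or take. It stands upright in one of the rack's two wells, bottom 8 mm and top 78 mm above the bench, and is loose in the well. z is the tube's axis
- narrow_c (a point): centre, half-way up on the axis, of the sleeve that does not fit: same material, 40 mm outside and 70 mm long, but its bore is only 14 mm (thick wall). Stands in the other well. z is the tube's axis
- sleeve_wide: the fitting sleeve as a whole; origin at the centre of its lower end, z along its axis
- rack: fixed wooden block 85 x 170 x 33 mm high, origin under its centre on the bench, z up, y along its length. Two round wells, 43 mm wide and 25 mm deep (floor 8 mm above the bench), lie 45 mm either side of the centre along y; which sleeve is in which varies
- pin_foot (a point): foot of the fixed upright steel gauge pin, on its axis at the upper face of its round base (80 mm wide, 12 mm high). The pin is 22 mm thick and 55 mm tall, the last 14 mm tapering to 8 mm. A sleeve that is fully down rests on the base, its centre 35 mm above this point
- pin_tip (a point): top of the gauge pin, on its axis, 67 mm above the bench
- pan (a point): centre of the upper face of the balance's round pan, 120 mm wide, 85 mm above the bench
- balance: fixed chrome bench balance, 260 x 190 mm, case 60 mm high, pan 85 mm high, small round black knob 78 mm high at its front left; origin under its centre on the bench, x towards the back, the pan's centre 35 mm behind the origin
- ore: bystander: rusty iron ore lump about 60 mm wide and 55 mm high, loose; origin under its centre
- cube: bystander: pale marble cube, 50 mm, loose; origin under its centre
- boat: bystander: glass weighing boat, an open dish 80 x 50 x 16 mm, loose; origin under its centre
Things that resemble listed ones, but are neither listed nor needed, are in the scene too. What is shaped like the part that bears narrow_c but blue or red is not meant. Several things have the shape of the rack; the one meant has the colours described above.

How it is judged:
On the way, in this order (a step that is already met when the one before it is completed fails the run):
1. the fitting sleeve is drawn out of the rack (z of wide_c in the frame of rack above 0.075 m), for 0.1 s.
2. the fitting sleeve is fully down on the gauge pin, upright (horizontal distance between wide_c and pin_foot below 0.006 m and z of wide_c in the frame of pin_foot below 0.039 m and angle between wide_c's own z axis and vertical below 0.12 rad), for 0.2 s.
3. it is drawn off the pin again (z of wide_c in the frame of pin_foot above 0.092 m), for 0.1 s.
At the end, for the whole second after the job is handed in: The gripper holds the fitting sleeve still, its centre within 50 mm of the pan's centre seen from above and 65 to 220 mm higher than the pan, its axis 30 to 60 degrees from upright, not touching the balance; the other sleeve stands upright and fully down in one of the rack's wells (horizontal distance between wide_c and pan below 0.05 m and z of wide_c in the frame of pan between 0.065 and 0.22 m and angle between wide_c's own z axis and vertical between 0.52 and 1.06 rad and contact force between the fingers and sleeve_wide above 0.5 N and contact force between sleeve_wide and balance below 0.1 N and linear speed of sleeve_wide below 0.03 m/s and angular speed of sleeve_wide below 0.2 rad/s and horizontal distance between narrow_c and rack between 0.035 and 0.055 m and z of narrow_c in the frame of rack below 0.05 m and angle between narrow_c's own z axis and vertical below 0.15 rad); the arm keeps its last pose, push and grip.
It fails at once if the balance is touched (over 0.5 N) (contact force between anything else and balance above 0.5 N).
It fails at once if the ore lump is moved over 25 mm (distance of ore from where it was at the start of the episode above 0.025 m).
It fails at once if the marble cube is moved over 25 mm (distance of cube from where it was at the start of the episode above 0.025 m).
It fails at once if the glass boat is moved over 25 mm (distance of boat from where it was at the start of the episode above 0.025 m).
It also fails if it takes over 45 s, if anything falls off the work surface, if the arm or the gripper's body presses on something with over 40 N, if the wrist force passes 120 N, or if a joint passes its speed limit or range.

## Working session

There is one attempt and no reset: what is moved stays moved. The work goes in short steps, Python scripts to look and compute and a tool call to move; the robot and the scene stay as the last step left them, time stands still between calls to the robot, and variables do not carry over. Pictures are saved under pics/ and viewed, and the job is handed in when it is done.

Besides the shell and the picture viewer there is one more tool, called after "Call:" as a command line: name --argument value ..., lists and objects as JSON in quotes. apply_moves: Moves the arm, as the interface text tells. Its arguments: {"type":"object","properties":{"plan":{"type":"array","items":{"type":"array"}},"hand":{"type":"number"}},"required":["plan"]}

```bash
mkdir -p pics; ls; python3 - <<'E'
from rig import r
import cv2,json,numpy as np
s=r.read_state(); print(s)
for n in ("scene","top"):
    d=r.snapshot(n); cv2.imwrite(f"pics/{n}0.png",cv2.cvtColor(d["img"],cv2.COLOR_RGB2BGR))
    np.savez(f"{n}0.npz",**{k:np.array(v) for k,v in d.items()})
    print(n,{k:np.round(v,4).tolist() for k,v in d.items() if k!="img"})
E
```

```text
pics
{'time_s': 0.0, 'joint_positions': array([-1.25799231e+00,  3.42754860e-01,  1.52500672e+00,  6.38955159e-06,
        1.27540693e+00, -1.46006738e-01]), 'qd': array([-0.00141582, -0.00108791, -0.00045442, -0.00085138, -0.00022678,
        0.00039588]), 'joint_torque': array([ 4.26207798e-04, -4.31237698e+01, -2.44217741e+01,  7.15392851e-02,
        5.61062491e-02, -1.20130626e-04]), 'tool_pos': array([ 0.23238704, -0.47024724,  0.18703193]), 'eef_rot': array([-0.1608386 ,  0.68913717, -0.68802639,  0.16075008]), 'force': array([-0.42583262, -0.32870008, -0.106864  ]), 'wrist_torque': array([ 0.02241358, -0.03079378, -0.0064865 ]), 'finger_gap': 0.9991502368062382}
scene {'camera_matrix': [[396.6227, 0.0, 318.4482], [0.0, 396.6227, 201.5245], [0.0, 0.0, 1.0]], 'extrinsics': [[0.0038, -0.8087, 0.5882, 1.0156], [1.0, 0.0022, -0.0035, -0.0015], [0.0015, 0.5882, 0.8087, 0.746], [0.0, 0.0, 0.0, 1.0]]}
top {'camera_matrix': [[414.0438, 0.0, 316.8298], [0.0, 414.0438, 208.5273], [0.0, 0.0, 1.0]], 'extrinsics': [[-0.0007, 0.9987, -0.0516, 0.4978], [-1.0, -0.0011, -0.0083, -0.0051], [-0.0083, 0.0516, 0.9986, 0.9827], [0.0, 0.0, 0.0, 1.0]]}
```

View pics/scene0.png

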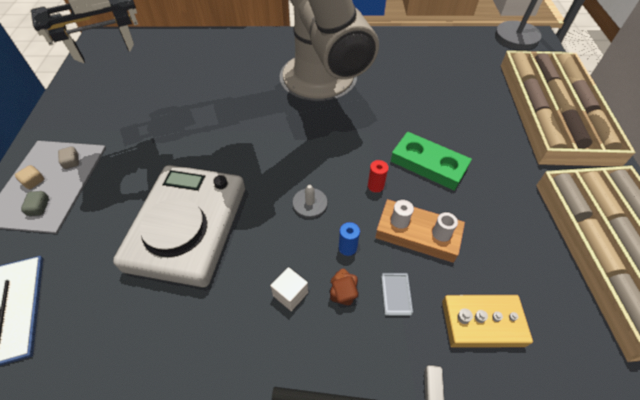

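View pics/top0.png

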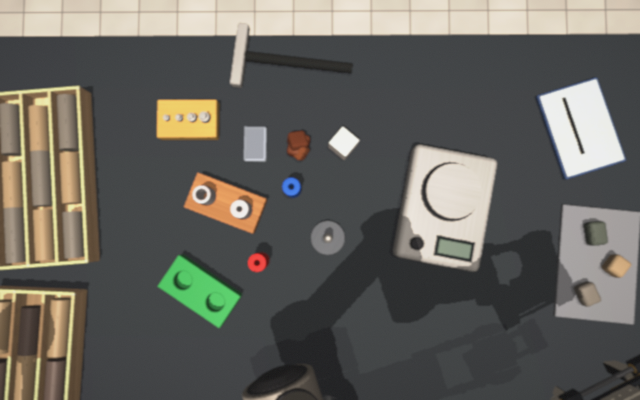

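Scene view: the wooden rack is at (420,230) with sleeves at (402,213) and (445,227). Lookalikes are the blue tube (348,240), red tube (378,176) and green rack (430,160). The pin is at (310,200), and the balance at (180,225). In the top view the rack sleeves are at (202,194) and (240,209), blue at (291,187), red at (257,263), and the pin at (328,238). Only the two grey sleeves in the wooden rack qualify, and a close crop should show which has the wide bore.

```bash
python3 - <<'E'
import cv2,numpy as np
a=cv2.imread("pics/scene0.png")[185:270,360:480]; b=cv2.imread("pics/top0.png")[160:250,170:290]
a=cv2.resize(a,None,fx=5,fy=5,interpolation=cv2.INTER_CUBIC);b=cv2.resize(b,None,fx=5,fy=5,interpolation=cv2.INTER_CUBIC)
b=b[:425] 
cv2.imwrite("pics/crop_a.png",a);cv2.imwrite("pics/crop_b.png",b)
c=cv2.imread("pics/top0.png")[130:280,300:510]
cv2.imwrite("pics/crop_c.png",cv2.resize(c,None,fx=3.8,fy=3.8,interpolation=cv2.INTER_CUBIC))
E
```

```text
(no output)
```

View pics/crop_a.png

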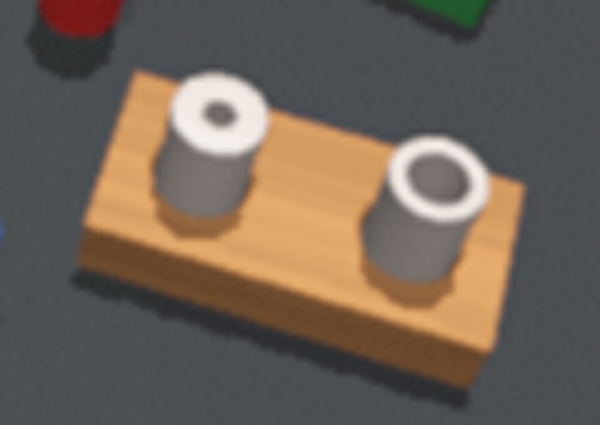

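View pics/crop_b.png

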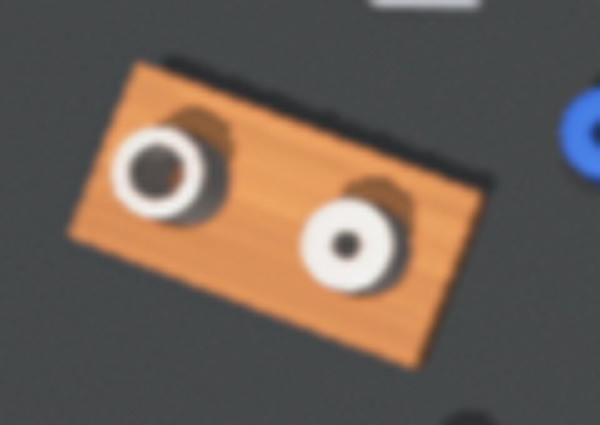

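View pics/crop_c.png

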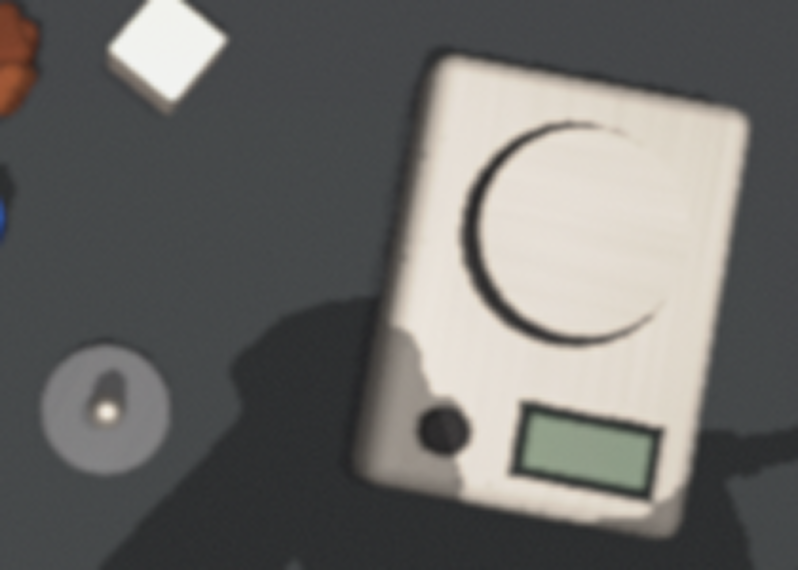

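The crops settle it: the wide bore is the sleeve at top (202,194), scene (445,227). The narrow one is at top (240,209). Now I'll measure positions.

```bash
cat > h.py <<'E'
import numpy as np,cv2
def ray(d,u,v):
    K=d["camera_matrix"];E=d["extrinsics"]
    c=np.array([(u-K[0,2])/K[0,0],-(v-K[1,2])/K[1,1],-1.])
    w=E[:3,:3]@c; return E[:3,3],w/np.linalg.norm(w)
def onz(d,uv,z):
    o,w=ray(d,*uv); return o+w*(z-o[2])/w[2]
def tri(d1,p1,d2,p2):
    A=np.zeros((3,3));b=np.zeros(3);rs=[ray(d1,*p1),ray(d2,*p2)]
    for o,w in rs:
        M=np.eye(3)-np.outer(w,w);A+=M;b+=M@o
    P=np.linalg.solve(A,b)
    return P,[np.linalg.norm(np.cross(P-o,w)) for o,w in rs]
def proj(d,P):
    K=d["camera_matrix"];E=d["extrinsics"];c=E[:3,:3].T@(np.array(P)-E[:3,3])
    return np.array([K[0,0]*c[0]/-c[2]+K[0,2],K[1,1]*c[1]/c[2]+K[1,2]])
def white(img,box,thr=185):
    x0,y0,x1,y1=box;g=img[y0:y1,x0:x1].min(2)
    m=(g>thr).astype(np.uint8)
    n,l,st,_=cv2.connectedComponentsWithStats(m)
    k=1+np.argmax(st[1:,4]); c,_=cv2.findContours((l==k).astype(np.uint8),0,1)
    c=max(c,key=len); return c.reshape(-1,2)+[x0,y0]
E
python3 - <<'E'
from h import *
S=dict(np.load("scene0.npz"));T=dict(np.load("top0.npz"))
for n,bs,bt in (("wide",(430,208,462,235),(188,180,216,208)),("narrow",(390,195,418,222),(226,195,254,222))):
    out=[]
    for d,b in ((S,bs),(T,bt)):
        c=white(d["img"],b)
        e=cv2.fitEllipse(c.astype(np.float32)); out.append(e[0])
        # ground-plane circle fit at z=.078
        W=np.array([onz(d,p,.078)[:2] for p in c]); (cc,rr)=cv2.minEnclosingCircle(W.astype(np.float32))
        print(n,"ell",np.round(e[0],1),np.round(e[1],1),"onz",onz(d,e[0],.078).round(4),"rad",round(rr,4))
    print(" tri",tri(S,out[0],T,out[1]))
# pin tip & base
for d,b,nm in ((S,(285,175,335,222),"S"),(T,(305,215,350,260),"T")):
    x0,y0,x1,y1=b
    im=d["img"][y0:y1,x0:x1]; np.set_printoptions(linewidth=250)
    cv2.imwrite(f"pics/pin{nm}.png",cv2.cvtColor(cv2.resize(im,None,fx=11,fy=11,interpolation=cv2.INTER_NEAREST),cv2.COLOR_RGB2BGR))
E
```

```text
wide ell [447.2 220.5] [14.5 19. ] onz [0.5776 0.2603 0.078 ] rad 0.0193
wide ell [200.9 194.1] [16.5 16.6] onz [0.5767 0.2571 0.078 ] rad 0.0193
 tri (array([0.57701735, 0.25903965, 0.07692527]), [np.float64(0.0016221532232568335), np.float64(0.0016221532232566698)])
narrow ell [403.5 207.5] [14.5 17.9] onz [0.5456 0.1765 0.078 ] rad 0.0195
narrow ell [238.9 208.5] [16.4 16.9] onz [0.5447 0.1732 0.078 ] rad 0.0193
 tri (array([0.54493991, 0.17507694, 0.07695202]), [np.float64(0.0016451142492194591), np.float64(0.001645114249219506)])
```

View pics/pinS.png

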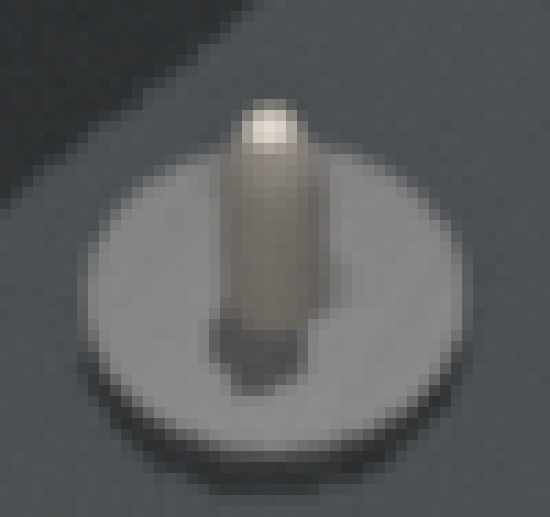

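View pics/pinT.png

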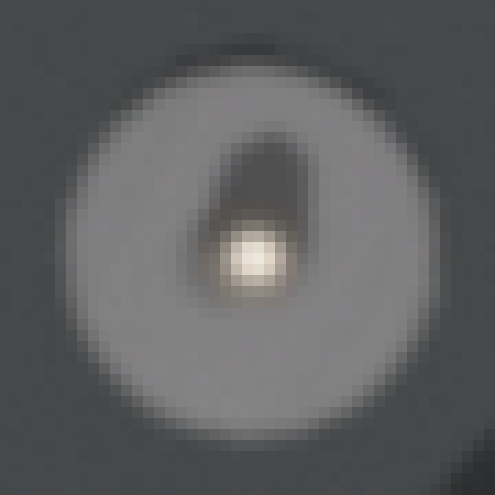

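```bash
python3 - <<'E'
from h import *
S=dict(np.load("scene0.npz"));T=dict(np.load("top0.npz"))
print("tip S",onz(S,(308.8,185.9),.067),"T",onz(T,(327.4,238.1),.067),tri(S,(308.8,185.9),T,(327.4,238.1)))
cs=[]
for d,b in ((S,(280,175,340,225)),(T,(303,213,353,262))):
    x0,y0,x1,y1=b; g=cv2.cvtColor(d["img"],cv2.COLOR_RGB2GRAY)[y0:y1,x0:x1]
    m=cv2.morphologyEx((g>105).astype(np.uint8),3,np.ones((3,3)))
    c,_=cv2.findContours(m,0,1); c=max(c,key=cv2.contourArea); h=cv2.convexHull(c)
    e=cv2.fitEllipse(h); p=np.array(e[0])+[x0,y0]; cs.append(p)
    W=np.array([onz(d,q+[x0,y0],.012)[:2] for q in h.reshape(-1,2)]).astype(np.float32)
    print("base",p.round(1),np.round(e[1],1),onz(d,p,.012).round(4),cv2.minEnclosingCircle(W))
print(tri(S,cs[0],T,cs[1]))
# rack corners (orange) top and scene at z=.033
for d,b in ((T,(180,165,275,240)),(S,(370,195,470,265))):
    x0,y0,x1,y1=b; hsv=cv2.cvtColor(d["img"],cv2.COLOR_RGB2HSV)[y0:y1,x0:x1]
    m=((hsv[...,0]<22)&(hsv[...,1]>90)&(hsv[...,2]>150)).astype(np.uint8)
    c,_=cv2.findContours(m,0,1); c=max(c,key=cv2.contourArea)
    q=cv2.boxPoints(cv2.minAreaRect(c))+[x0,y0]; print("rack",q.round(1).tolist(),[onz(d,p,.033)[:2].round(3).tolist() for p in q],onz(d,q.mean(0),.033).round(4))
# balance top
for d,b,nm in ((T,(390,135,505,280),"T"),(S,(110,155,255,290),"S")):
    x0,y0,x1,y1=b
    cv2.imwrite(f"pics/bal{nm}.png",cv2.cvtColor(cv2.resize(d["img"][y0:y1,x0:x1],None,fx=4,fy=4,interpolation=cv2.INTER_CUBIC),cv2.COLOR_RGB2BGR))
E
```

```text
tip S [ 0.47961723 -0.019482    0.067     ] T [ 0.47977566 -0.02081067  0.067     ] (array([ 0.47977175, -0.0201421 ,  0.06719684]), [np.float64(0.0006651447064155739), np.float64(0.0006651447064155687)])
base [309.5 200.3] [31.1 33.4] [ 0.4782 -0.0189  0.012 ] ((0.4750882685184479, -0.019499314948916435), 0.04483673721551895)
base [327.3 237.5] [32.7 33. ] [ 0.48   -0.0215  0.012 ] ((0.48010727763175964, -0.021433623507618904), 0.03888402506709099)
(array([ 0.48005015, -0.02013534,  0.01452226]), [np.float64(0.0013346091574124004), np.float64(0.0013346091574123963)])
rack [[183.1, 206.8], [196.6, 171.7], [266.0, 198.4], [252.5, 233.5]] [[0.551, 0.311], [0.632, 0.281], [0.57, 0.12], [0.49, 0.15]] [0.5608 0.2152 0.033 ]
rack [[375.9, 230.6], [385.7, 198.0], [467.2, 222.4], [457.4, 255.0]] [[0.573, 0.123], [0.488, 0.152], [0.553, 0.32], [0.632, 0.282]] [0.5634 0.2205 0.033 ]
```

View pics/balT.png

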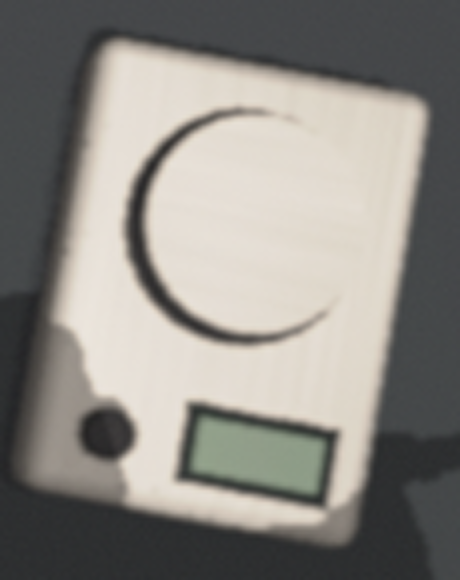

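View pics/balS.png

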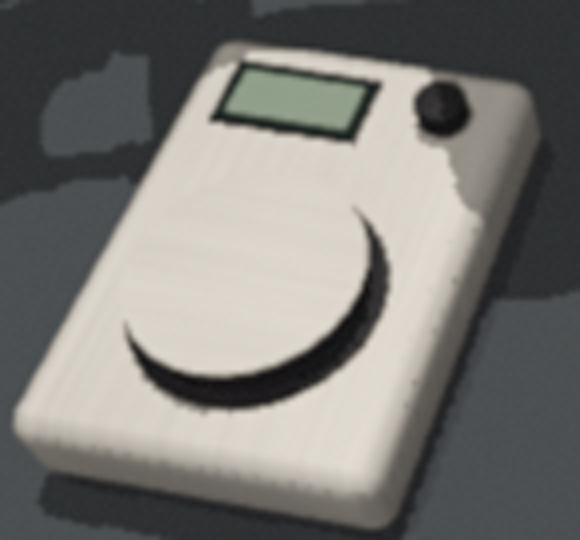

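```bash
cat >> h.py <<'E'
from scipy.spatial.transform import Rotation as R
def delta(s,pos=None,axes=None):
    """tool-frame shift mm and rotvec deg to target"""
    Rm=R.from_quat(s["eef_rot"]); out=[None,None]
    if pos is not None: out[0]=(Rm.inv().apply(np.array(pos)-s["tool_pos"])*1000).round(1).tolist()
    if axes is not None: out[1]=np.degrees((Rm.inv()*R.from_matrix(axes)).as_rotvec()).round(2).tolist()
    return out
def down(zdir):
    z=np.array([zdir[0],zdir[1],0.]);z/=np.linalg.norm(z);y=np.array([0,0,-1.]);return np.c_[np.cross(y,z),y,z]
E
python3 - <<'E'
from h import *
from rig import r
S=dict(np.load("scene0.npz"));T=dict(np.load("top0.npz"))
pT=onz(T,(454.6,190.9),.085);print("pan top",pT)
im=cv2.cvtColor(S["img"],cv2.COLOR_RGB2BGR).copy(); it=cv2.cvtColor(T["img"],cv2.COLOR_RGB2BGR).copy()
P=pT+[0,.001,0]
for d,i in ((S,im),(T,it)):
    for a in np.linspace(0,6.28,60):
        u=proj(d,P+[.06*np.cos(a),.06*np.sin(a),0]); cv2.circle(i,tuple(np.round(u).astype(int)),0,(0,0,255),-1)
cv2.imwrite("pics/panchk.png",np.hstack([cv2.resize(im[155:290,110:255],None,fx=2.7,fy=2.7),cv2.resize(it[145:280,390:535],None,fx=2.7,fy=2.7)]))
s=r.read_state(); print(R.from_quat(s["eef_rot"]).as_matrix().round(3))
W=np.array([.577,.259])
zr=np.array([.934,-.356])
for sg in (1,-1): print(delta(s,[*W,.15],down(sg*zr)))
E
```

```text
pan top [ 0.58217462 -0.29666948  0.085     ]
[[-0.897 -0.     0.443]
 [-0.443  0.001 -0.897]
 [-0.    -1.    -0.001]]
[[-631.9, 37.9, -501.2], [0.07, -42.85, -0.04]]
[[-631.9, 37.9, -501.2], [0.05, 137.15, 0.09]]
```

View pics/panchk.png

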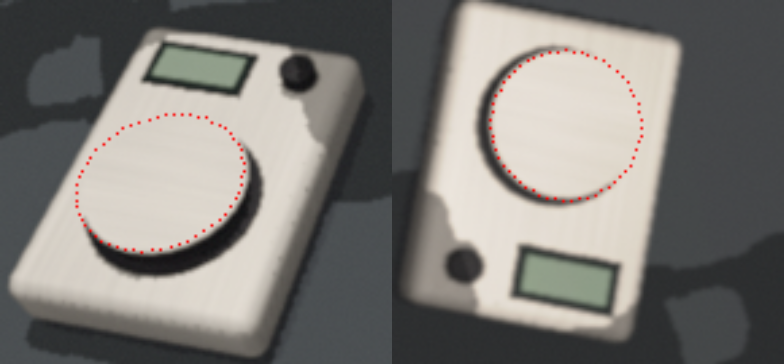

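Pan centre is about (0.582,-0.296), and the projected circle matches the pan edge in both views. First I'll turn the jaw across the rack, then travel.

Call:
apply_moves --plan '[[[0, 0, 0], [0, -7.1, 0]], [[0, 0, 0], [0, -7.1, 0]], [[0, 0, 0], [0, -7.1, 0]], [[0, 0, 0], [0, -7.1, 0]], [[0, 0, 0], [0, -7.1, 0]]]' --hand 1

```text
time_s: 0.52
tool_pos: [0.2319, -0.4688, 0.1849]
eef_rot: [-0.365, 0.607, -0.603, 0.366]
force: [0.9, 0.4, -1.2]
finger_gap: 1.002
```

```bash
cat > d.py <<'E'
import sys
from h import *
from rig import r
# usage: d.py x y z [zx zy]
a=list(map(float,sys.argv[1:])); s=r.read_state()
print("t",round(s["time_s"],2),"tcp",s["tool_pos"].round(4),"q",s["joint_positions"].round(3),"F",s["force"].round(2),"gap",round(s["finger_gap"],3))
print(delta(s,a[:3],down(a[3:5]) if len(a)>3 else None)); print(R.from_quat(s["eef_rot"]).as_matrix().round(3).tolist())
E
python3 d.py .577 .259 .15 .934 -.356
```

```text
t 0.52 tcp [ 0.2319 -0.4688  0.1849] q [-1.258  0.345  1.528  0.     1.275 -0.774] F [ 0.92  0.43 -1.2 ] gap 1.002
[[-804.6, 38.7, -32.9], [0.24, -6.85, -0.27]]
[[-0.465, -0.002, 0.885], [-0.885, 0.006, -0.465], [-0.004, -1.0, -0.005]]
```

Call:
apply_moves --plan '[[[0, 0, 0], [0, -6.8, 0]], [[-40, 0, -2], [0, 0, 0]], [[-40, 0, -2], [0, 0, 0]], [[-40, 0, -2], [0, 0, 0]], [[-40, 0, -2], [0, 0, 0]]]'

```text
time_s: 0.93
tool_pos: [0.2782, -0.3166, 0.1821]
eef_rot: [-0.402, 0.584, -0.578, 0.403]
force: [0.9, -1.1, -0.1]
finger_gap: 0.997
```

Call:
apply_moves --plan '[[[-40, 0, 0], [0, 0, 0]], [[-40, 0, 0], [0, 0, 0]], [[-40, 0, 0], [0, 0, 0]], [[-40, 0, 0], [0, 0, 0]], [[-40, 0, 0], [0, 0, 0]]]'

```text
time_s: 1.35
tool_pos: [0.3478, -0.12, 0.1825]
eef_rot: [-0.401, 0.586, -0.578, 0.402]
force: [1.2, 0.4, 0.1]
finger_gap: 0.997
```

```bash
python3 d.py .577 .259 .15 .934 -.356
```

```text
t 1.35 tcp [ 0.3478 -0.12    0.1825] q [-0.547  0.06   1.905  0.006  1.187 -0.187] F [1.19 0.43 0.08] gap 0.997
[[-435.5, 35.1, 79.9], [0.5, 0.06, -0.44]]
[[-0.355, -0.005, 0.935], [-0.935, 0.01, -0.355], [-0.008, -1.0, -0.009]]
```

Call:
apply_moves --plan '[[[-40, 0, 8], [0, 0, 0]], [[-40, 0, 8], [0, 0, 0]], [[-40, 0, 8], [0, 0, 0]], [[-40, 0, 8], [0, 0, 0]], [[-40, 0, 8], [0, 0, 0]]]'

```text
time_s: 1.77
tool_pos: [0.4542, 0.0596, 0.1837]
eef_rot: [-0.401, 0.586, -0.578, 0.402]
force: [1.6, -0.7, 0.5]
finger_gap: 1.002
```

Call:
apply_moves --plan '[[[-40, 0, 8], [0, 0, 0]], [[-40, 0, 8], [0, 0, 0]], [[-40, 5, 8], [0, 0, 0]], [[-40, 5, 8], [0, 0, 0]], [[-40, 5, 8], [0, 0, 0]]]'

```text
time_s: 2.18
tool_pos: [0.5611, 0.2373, 0.1691]
eef_rot: [-0.402, 0.585, -0.578, 0.402]
force: [1.1, -0.7, 0.7]
finger_gap: 1.0
```

```bash
python3 d.py .577 .259 .12 .934 -.356
```

```text
t 2.18 tcp [0.5611 0.2373 0.1691] q [0.268 0.513 1.304 0.011 1.328 0.626] F [ 1.06 -0.7   0.71] gap 1.0
[[-25.6, 49.2, 7.6], [0.51, 0.21, -0.36]]
[[-0.353, -0.006, 0.936], [-0.936, 0.009, -0.353], [-0.006, -1.0, -0.009]]
```

Call:
apply_moves --plan '[[[-20, 0, 7], [0.5, 0, -0.4]], [[-5, 15, 0], [0, 0, 0]], [[0, 20, 0], [0, 0, 0]], [[0, 10, 0], [0, 0, 0]], [[0, 0, 0], [0, 0, 0]]]'

```text
time_s: 2.6
tool_pos: [0.5779, 0.2685, 0.1169]
eef_rot: [-0.406, 0.58, -0.579, 0.404]
force: [0.1, 0.4, 0.5]
finger_gap: 1.0
```

```bash
python3 d.py .577 .259 .04 .934 -.356; python3 - <<'E'
from h import *
from rig import r
ims=[]
for n in ("scene","top"):
    d=r.snapshot(n); i=cv2.cvtColor(d["img"],cv2.COLOR_RGB2BGR)
    ims.append(i)
cv2.imwrite("pics/a1.png",np.hstack([cv2.resize(ims[0][130:280,350:500],(400,400)),cv2.resize(ims[1][120:270,130:280],(400,400))]))
E
```

```text
t 2.6 tcp [0.5779 0.2685 0.1169] q [3.140e-01 6.070e-01 1.287e+00 1.000e-03 1.252e+00 6.650e-01] F [0.05 0.41 0.46] gap 1.0
[[9.1, 76.9, 2.7], [0.21, 0.72, 0.1]]
[[-0.344, -0.004, 0.939], [-0.939, -0.0, -0.344], [0.002, -1.0, -0.004]]
```

View pics/a1.png

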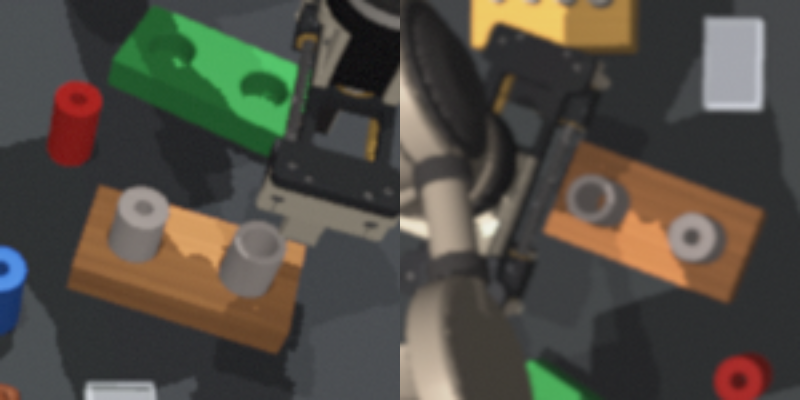

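Call:
apply_moves --plan '[[[9, 0, 2.5], [0, 0.7, 0]], [[0, 0, 0], [0, 0, 0]], [[0, 20, 0], [0, 0, 0]], [[0, 20, 0], [0, 0, 0]], [[0, 0, 0], [0, 0, 0]]]'

```text
time_s: 3.12
tool_pos: [0.5821, 0.2559, 0.0861]
eef_rot: [0.395, -0.582, 0.585, -0.403]
force: [-0.5, -0.8, -0.5]
finger_gap: 0.999
```

```bash
python3 d.py .577 .259 .04 .934 -.356
```

```text
t 3.12 tcp [0.5821 0.2559 0.0861] q [2.940e-01 6.240e-01 1.347e+00 1.000e-03 1.159e+00 6.630e-01] F [-0.51 -0.79 -0.49] gap 0.999
[[-0.7, 46.0, -6.2], [-0.5, -0.35, -0.43]]
[[-0.362, 0.011, 0.932], [-0.932, 0.004, -0.362], [-0.008, -1.0, 0.009]]
```

Call:
apply_moves --plan '[[[0, 0, -6], [-0.5, 0, -0.4]], [[0, 15, 0], [0, 0, 0]], [[0, 15, 0], [0, 0, 0]], [[0, 12, 0], [0, 0, 0]], [[0, 0, 0], [0, 0, 0]]]'

```text
time_s: 3.53
tool_pos: [0.5793, 0.2581, 0.0512]
eef_rot: [0.395, -0.583, 0.585, -0.402]
force: [-0.9, 0.7, -0.0]
finger_gap: 0.998
```

```bash
python3 d.py .577 .259 .042 .934 -.356
```

```text
t 3.53 tcp [0.5793 0.2581 0.0512] q [2.980e-01 6.590e-01 1.386e+00 1.000e-03 1.087e+00 6.710e-01] F [-0.95  0.67 -0.02] gap 0.998
[[0.0, 9.2, -2.6], [-0.38, -0.52, -0.35]]
[[-0.365, 0.008, 0.931], [-0.931, 0.003, -0.365], [-0.006, -1.0, 0.007]]
```

Call:
apply_moves --plan '[[[0, 10, -3], [-0.4, -0.5, -0.4]], [[0, 0, 0], [0, 0, 0]], [[0, 0, 0], [0, 0, 0]]]'

```text
time_s: 3.78
tool_pos: [0.5775, 0.2598, 0.0431]
eef_rot: [0.401, -0.582, 0.583, -0.402]
force: [0.5, -0.0, -0.0]
finger_gap: 0.999
```

```bash
python3 d.py .577 .259 .042 .934 -.356; python3 - <<'E'
from h import *
from rig import r
ims=[]
for n in ("scene","top"):
    d=r.snapshot(n); i=cv2.cvtColor(d["img"],cv2.COLOR_RGB2BGR)
    ims.append(i)
cv2.imwrite("pics/a2.png",np.hstack([cv2.resize(ims[0][130:280,350:500],(400,400)),cv2.resize(ims[1][120:270,130:280],(400,400))]))
E
```

```text
t 3.78 tcp [0.5775 0.2598 0.0431] q [ 3.020e-01  6.710e-01  1.388e+00 -1.000e-03  1.081e+00  6.660e-01] F [ 0.51 -0.01 -0.01] gap 0.999
[[0.9, 1.1, -0.2], [-0.07, 0.02, -0.02]]
[[-0.356, 0.001, 0.935], [-0.935, -0.0, -0.356], [-0.0, -1.0, 0.001]]
```

View pics/a2.png

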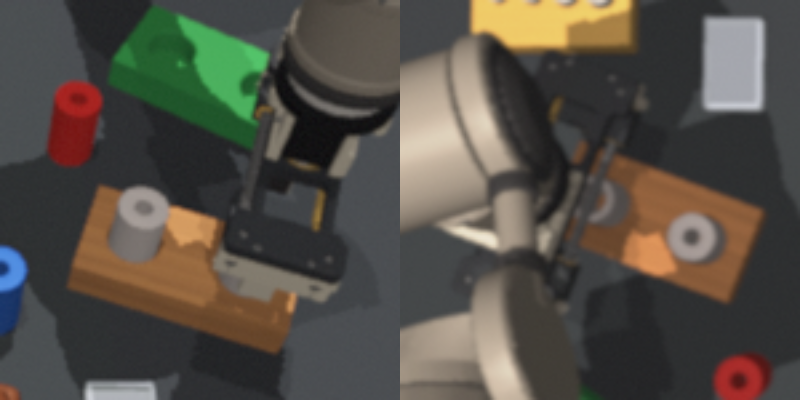

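The gripper straddles the wide sleeve, and the narrow one is clear at crop (140,220). Now close.

Call:
apply_moves --plan '[[[0, 0, 0], [0, 0, 0]], [[0, 0, 0], [0, 0, 0]], [[0, 0, 0], [0, 0, 0]], [[0, 0, 0], [0, 0, 0]], [[0, 0, 0], [0, 0, 0]]]' --hand -1

```text
time_s: 4.3
tool_pos: [0.5781, 0.26, 0.0445]
eef_rot: [0.4, -0.582, 0.583, -0.402]
force: [-0.3, 0.7, -0.8]
finger_gap: 0.689
```

Call:
apply_moves --plan '[[[0, 0, 0], [0, 0, 0]], [[0, 0, 0], [0, 0, 0]], [[0, 0, 0], [0, 0, 0]]]'

```text
time_s: 4.55
tool_pos: [0.5782, 0.2599, 0.0447]
eef_rot: [0.4, -0.582, 0.583, -0.402]
force: [0.0, 0.3, 0.2]
finger_gap: 0.464
```

```bash
python3 d.py .577 .259 .042 .934 -.356
```

```text
t 4.55 tcp [0.5782 0.2599 0.0447] q [ 3.020e-01  6.690e-01  1.387e+00 -1.000e-03  1.082e+00  6.660e-01] F [0.01 0.32 0.17] gap 0.464
[[1.3, 2.7, -0.8], [-0.18, 0.01, -0.1]]
[[-0.356, 0.004, 0.934], [-0.934, 0.0, -0.356], [-0.002, -1.0, 0.003]]
```

Call:
apply_moves --plan '[[[0, 0, 0], [0, 0, 0]], [[0, 0, 0], [0, 0, 0]], [[0, 0, 0], [0, 0, 0]]]'

```text
time_s: 4.8
tool_pos: [0.5781, 0.2599, 0.0446]
eef_rot: [0.4, -0.582, 0.583, -0.402]
force: [-0.7, 0.2, -0.4]
finger_gap: 0.25
```

```bash
python3 d.py .577 .259 .042 .934 -.356
```

```text
t 4.8 tcp [0.5781 0.2599 0.0446] q [ 3.020e-01  6.690e-01  1.387e+00 -1.000e-03  1.082e+00  6.660e-01] F [-0.72  0.17 -0.36] gap 0.25
[[1.2, 2.6, -0.8], [-0.17, 0.01, -0.09]]
[[-0.356, 0.003, 0.934], [-0.934, 0.0, -0.356], [-0.002, -1.0, 0.003]]
```

The gap reads 0.25 (23 mm), which is under the 40 mm sleeve, so the grasp missed. Looking.

```bash
cat > snap.py <<'E'
import sys
from h import *
from rig import r
n,a,b,f=sys.argv[1],list(map(int,sys.argv[2].split(","))),list(map(int,sys.argv[3].split(","))),sys.argv[4:]
o=[]
for c,x in (("scene",a),("top",b)):
    d=r.snapshot(c); i=cv2.cvtColor(d["img"],cv2.COLOR_RGB2BGR); np.savez(f"{n}_{c}.npz",**{k:np.array(v) for k,v in d.items()})
    o.append(cv2.resize(i[x[1]:x[3],x[0]:x[2]],(400,400),interpolation=cv2.INTER_CUBIC))
cv2.imwrite(f"pics/{n}.png",np.hstack(o))
E
python3 snap.py a3 370,150,490,270 150,140,270,260
```

```text
(no output)
```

View pics/a3.png

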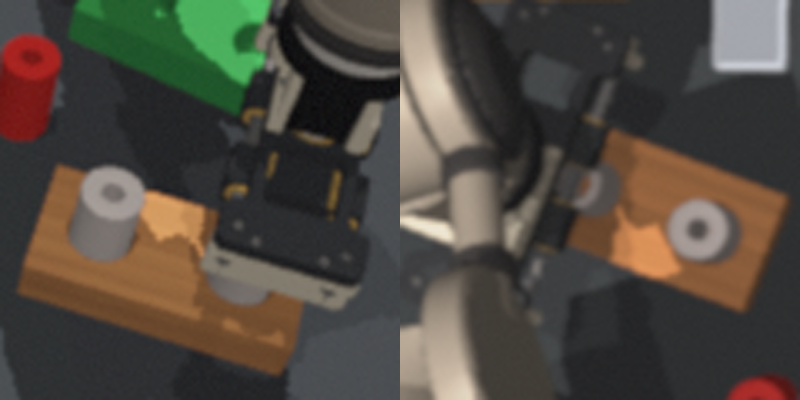

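```bash
python3 - <<'E'
from h import *
from rig import r
s=r.read_state(); M=R.from_quat(s["eef_rot"]).as_matrix(); t=s["tool_pos"]
S=dict(np.load("a3_scene.npz"));T=dict(np.load("a3_top.npz"))
o=[]
for d,b in ((S,(370,150,490,270)),(T,(150,140,270,260))):
    i=cv2.cvtColor(d["img"],cv2.COLOR_RGB2BGR)[b[1]:b[3],b[0]:b[2]]; i=cv2.resize(i,(400,400),interpolation=cv2.INTER_CUBIC)
    for P,c in [(t,(0,0,255)),(t-.019*M[:,1],(0,255,255)),(t+.02*M[:,2],(255,0,0)),(t-.02*M[:,2],(255,0,0)),(t-.066*M[:,1],(255,0,255)),([.577,.259,.078],(0,255,0)),([.577,.259,.033],(0,160,0)),(t-.066*M[:,1]+.095*M[:,2],(255,255,0)),(t-.066*M[:,1]-.095*M[:,2],(255,255,0))]:
        u=(proj(d,P)-[b[0],b[1]]+.5)*400/120; print(np.round(u)); cv2.circle(i,tuple(np.round(u).astype(int)),4,c,-1)
    o.append(i)
cv2.imwrite("pics/a3b.png",np.hstack(o))
E
```

```text
[244. 267.]
[252. 250.]
[238. 292.]
[250. 242.]
[273. 206.]
[256. 236.]
[238. 275.]
[244. 340.]
[298.  89.]
[181. 184.]
[173. 182.]
[192. 157.]
[171. 211.]
[152. 175.]
[168. 181.]
[187. 187.]
[207.  37.]
[ 97. 315.]
```

View pics/a3b.png

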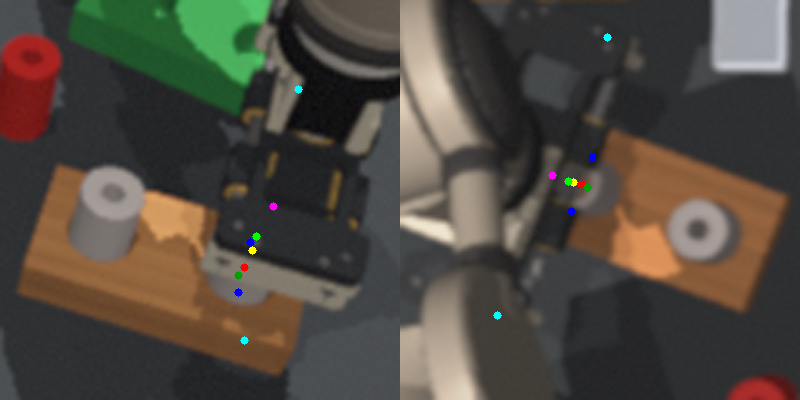

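Call:
apply_moves --plan '[[[0, 0, 0], [0, 0, 0]], [[0, 0, 0], [0, 0, 0]]]'

```text
time_s: 5.07
tool_pos: [0.5781, 0.2599, 0.0446]
eef_rot: [0.4, -0.582, 0.583, -0.402]
force: [0.4, 0.1, -0.7]
finger_gap: 0.027
```

```bash
python3 snap.py a4 370,150,490,270 150,140,270,260
```

```text
(no output)
```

View pics/a4.png

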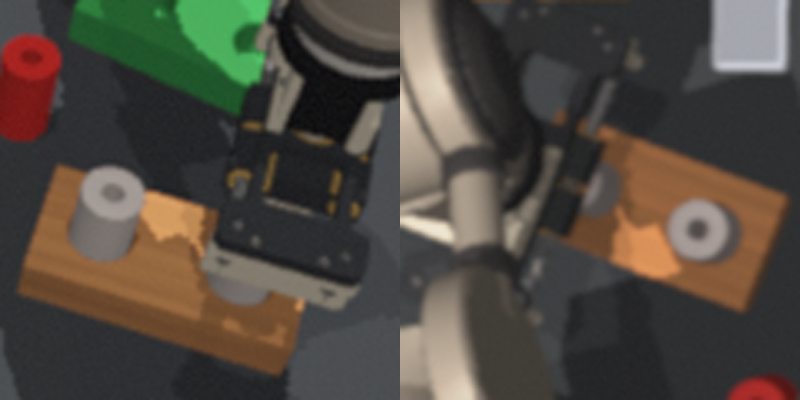

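```bash
python3 - <<'E'
from h import *
a=np.load("a4_scene.npz")["img"][140:270,390:520];b=np.load("scene0.npz")["img"][0:80,20:150]
a=cv2.resize(a,(600,600),interpolation=cv2.INTER_CUBIC);cv2.imwrite("pics/z1.png",cv2.convertScaleAbs(a[...,::-1],alpha=1.6,beta=20))
b=cv2.resize(b,None,fx=5,fy=5,interpolation=cv2.INTER_CUBIC);cv2.imwrite("pics/z2.png",cv2.convertScaleAbs(b[...,::-1],alpha=1.6,beta=20))
E
```

```text
(no output)
```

View pics/z1.png

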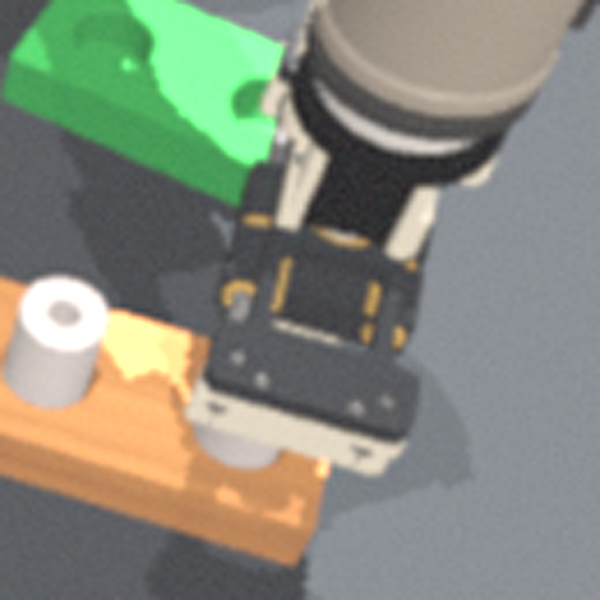

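View pics/z2.png

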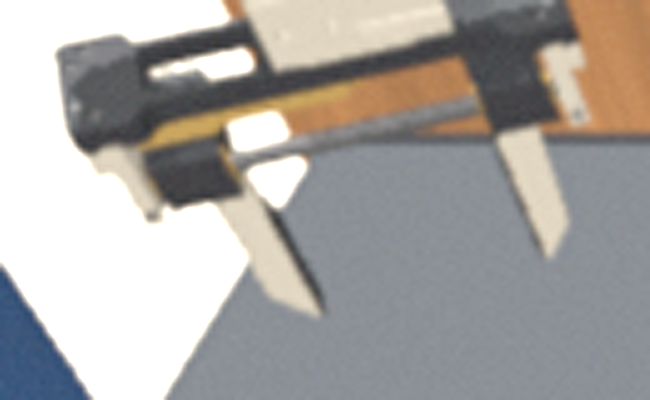

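```bash
python3 - <<'E'
from h import *
o=[]
for f in ("top0","a4_top"):
    a=np.load(f+".npz")["img"][165:235,180:260]
    o.append(cv2.convertScaleAbs(cv2.resize(a,(400,350),interpolation=cv2.INTER_CUBIC)[...,::-1],alpha=1.5,beta=10))
cv2.imwrite("pics/z3.png",np.hstack(o))
E
```

```text
(no output)
```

View pics/z3.png

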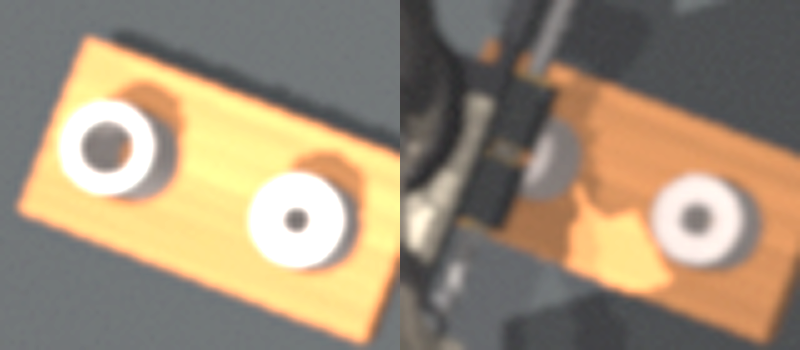

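```bash
python3 - <<'E'
from h import *
o=[]
a=np.load("a4_top.npz")["img"][90:290,60:300]
cv2.imwrite("pics/z4.png",cv2.convertScaleAbs(cv2.resize(a,(720,600),interpolation=cv2.INTER_CUBIC)[...,::-1],alpha=1.5,beta=25))
E
```

```text
(no output)
```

View pics/z4.png

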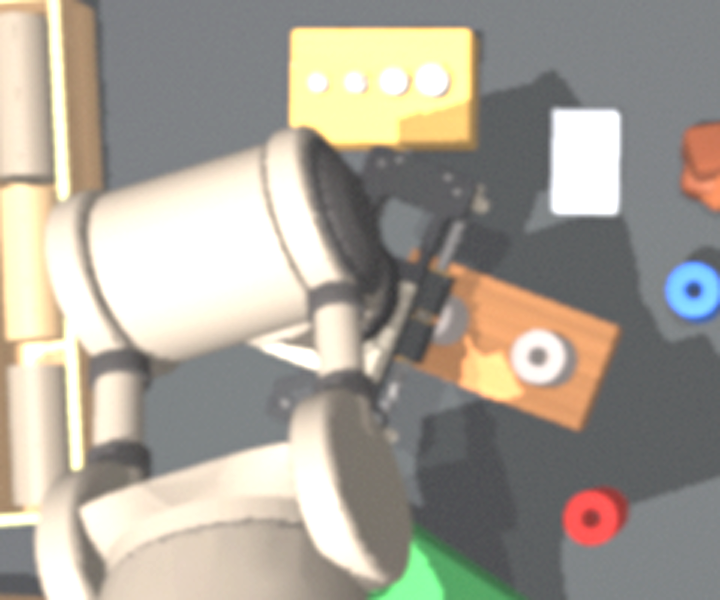

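```bash
python3 - <<'E'
from h import *
S=dict(np.load("scene0.npz"));T=dict(np.load("top0.npz"))
t=np.array([.2324,-.4702,.187]);j=np.array([.443,-.897,0])
for dz in (0,.03,.06,.066):
    for s in (-1,0,1): print(dz,s,proj(S,t+j*.05*s+[0,0,dz]).round(1),proj(T,t+j*.05*s+[0,0,dz]).round(1))
E
```

```text
0 -1 [134.9  63.5] [544.6 383.3]
0 0 [112.8  69.4] [568.2 371.4]
0 1 [90.  75.4] [591.8 359.4]
0.03 -1 [130.  52.] [553.6 389.5]
0.03 0 [107.1  57.9] [578.2 377. ]
0.03 1 [83.6 63.9] [602.7 364.6]
0.06 -1 [124.8  39.9] [563.3 396.2]
0.06 0 [101.2  45.7] [589.  383.2]
0.06 1 [76.9 51.7] [614.5 370.2]
0.066 -1 [123.7  37.4] [565.4 397.6]
0.066 0 [100.   43.2] [591.2 384.5]
0.066 1 [75.6 49.2] [617.  371.4]
```

```bash
python3 - <<'E'
from h import *
b=np.load("top0.npz")["img"][320:400,520:640]
b=cv2.resize(b,None,fx=6,fy=6,interpolation=cv2.INTER_CUBIC);cv2.imwrite("pics/z5.png",cv2.convertScaleAbs(b[...,::-1],alpha=1.8,beta=20))
E
```

```text
(no output)
```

View pics/z5.png

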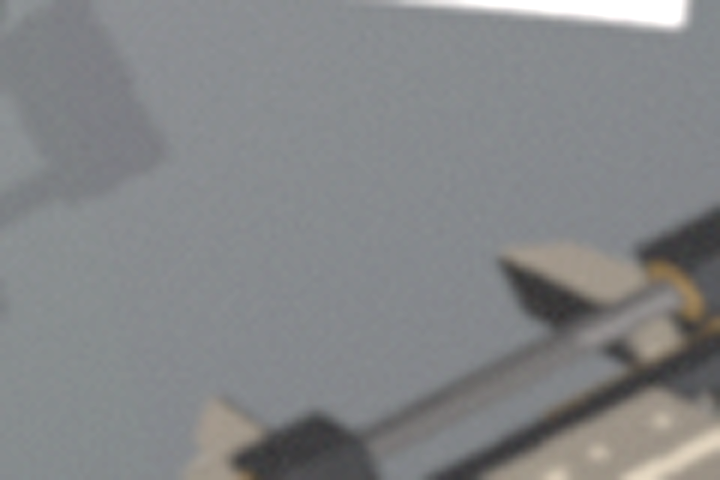

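Key finding: at the start the fingertips appear in scene at (84,63) and (130,52), and in top at (604,363) and (556,387). Those pixels fit points 30 mm above the reported TCP. So the real finger ends sit about 30 mm higher than reported, and the jaws closed just at the sleeve's rim. The sleeve has not moved. I'll rise, reopen, and go deeper.

Call:
apply_moves --plan '[[[0, -20, 0], [0, 0, 0]], [[0, -5, 0], [0, 0, 0]], [[0, 0, 0], [0, 0, 0]], [[0, 0, 0], [0, 0, 0]], [[0, 0, 0], [0, 0, 0]]]' --hand 1

```text
time_s: 5.58
tool_pos: [0.5775, 0.2597, 0.0689]
eef_rot: [0.401, -0.582, 0.583, -0.402]
force: [-0.2, 0.2, -0.6]
finger_gap: 0.315
```

Call:
apply_moves --plan '[[[0, 0, 0], [0, 0, 0]], [[0, 0, 0], [0, 0, 0]], [[0, 0, 0], [0, 0, 0]], [[0, 0, 0], [0, 0, 0]], [[0, 0, 0], [0, 0, 0]]]'

```text
time_s: 6.0
tool_pos: [0.5763, 0.2593, 0.0664]
eef_rot: [-0.402, 0.582, -0.582, 0.401]
force: [0.0, -0.0, -0.7]
finger_gap: 0.682
```

```bash
python3 d.py .577 .259 .012 .934 -.356; python3 snap.py a5 370,150,490,270 150,140,270,260
```

```text
t 6.0 tcp [0.5763 0.2593 0.0664] q [ 3.020e-01  6.450e-01  1.366e+00 -1.000e-03  1.132e+00  6.660e-01] F [ 0.02 -0.04 -0.71] gap 0.682
[[-0.1, 54.4, 0.8], [0.07, 0.0, 0.09]]
[[-0.356, -0.002, 0.934], [-0.934, -0.001, -0.356], [0.002, -1.0, -0.001]]
```

View pics/a5.png

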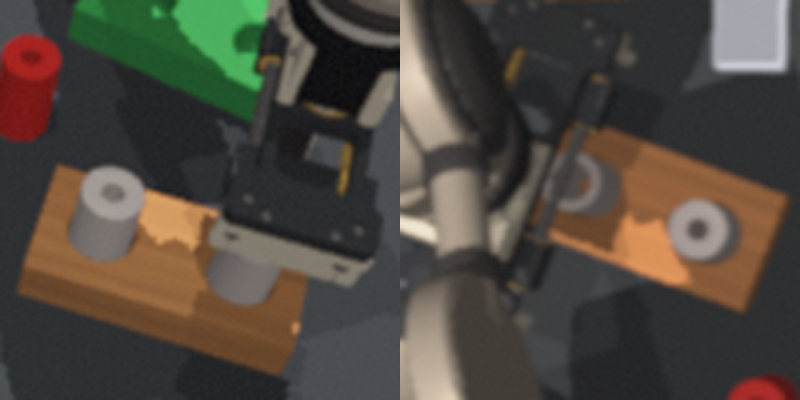

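Call:
apply_moves --plan '[[[0, 0, 0], [0, 0, 0]], [[0, 0, 0], [0, 0, 0]], [[0, 12, 0], [0, 0, 0]], [[0, 12, 0], [0, 0, 0]], [[0, 0, 0], [0, 0, 0]]]'

```text
time_s: 6.52
tool_pos: [0.577, 0.2595, 0.0424]
eef_rot: [0.401, -0.582, 0.583, -0.401]
force: [0.2, 0.6, -0.2]
finger_gap: 0.999
```

Call:
apply_moves --plan '[[[0, 12, 0], [0, 0, 0]], [[0, 10, 0], [0, 0, 0]], [[0, 0, 0], [0, 0, 0]]]'

```text
time_s: 6.77
tool_pos: [0.577, 0.2595, 0.0193]
eef_rot: [0.401, -0.582, 0.582, -0.401]
force: [-0.9, -0.4, -0.4]
finger_gap: 1.0
```

```bash
python3 d.py .577 .259 .012 .934 -.356; python3 snap.py a6 370,150,490,270 150,140,270,260
```

```text
t 6.77 tcp [0.577  0.2595 0.0193] q [ 3.020e-01  6.990e-01  1.409e+00 -1.000e-03  1.034e+00  6.660e-01] F [-0.91 -0.41 -0.41] gap 1.0
[[0.5, 7.3, 0.1], [-0.03, 0.01, 0.02]]
[[-0.356, 0.0, 0.934], [-0.934, -0.0, -0.356], [0.0, -1.0, 0.001]]
```

View pics/a6.png

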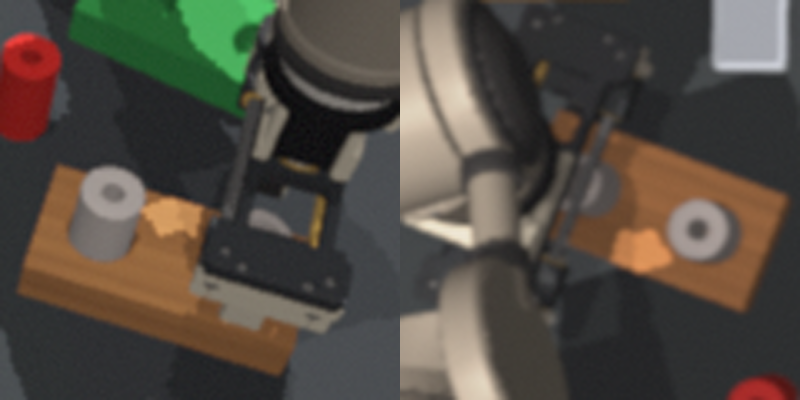

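The sleeve's rim now shows between the jaws at (270,220). Another 6 mm down, then close.

Call:
apply_moves --plan '[[[0, 6, 0], [0, 0, 0]], [[0, 0, 0], [0, 0, 0]]]'

```text
time_s: 7.03
tool_pos: [0.5787, 0.2601, 0.0157]
eef_rot: [0.4, -0.582, 0.583, -0.403]
force: [-0.0, -0.3, -0.6]
finger_gap: 1.0
```

Call:
apply_moves --plan '[[[0, 0, 0], [0, 0, 0]], [[0, 0, 0], [0, 0, 0]], [[0, 0, 0], [0, 0, 0]], [[0, 0, 0], [0, 0, 0]], [[0, 0, 0], [0, 0, 0]]]' --hand -1

```text
time_s: 7.45
tool_pos: [0.5797, 0.2604, 0.0172]
eef_rot: [0.399, -0.581, 0.583, -0.404]
force: [-0.5, -0.1, 0.6]
finger_gap: 0.686
```

Call:
apply_moves --plan '[[[0, 0, 0], [0, 0, 0]], [[0, 0, 0], [0, 0, 0]], [[0, 0, 0], [0, 0, 0]], [[0, 0, 0], [0, 0, 0]], [[0, 0, 0], [0, 0, 0]]]'

```text
time_s: 7.87
tool_pos: [0.5798, 0.2605, 0.0175]
eef_rot: [0.399, -0.581, 0.583, -0.404]
force: [-0.0, 0.6, 0.3]
finger_gap: 0.426
```

```bash
python3 d.py .577 .259 .012 .934 -.356
```

```text
t 7.87 tcp [0.5798 0.2605 0.0175] q [ 3.020e-01  7.010e-01  1.409e+00 -1.000e-03  1.023e+00  6.660e-01] F [-0.01  0.62  0.25] gap 0.426
[[2.4, 5.5, -2.1], [-0.35, 0.01, -0.24]]
[[-0.356, 0.007, 0.934], [-0.935, 0.002, -0.356], [-0.004, -1.0, 0.006]]
```

Gap is 0.426 (39 mm), so the sleeve is held. Lift it.

Call:
apply_moves --plan '[[[0, -12, 0], [0, 0, 0]], [[0, -16, 0], [0, 0, 0]], [[0, -20, 0], [0, 0, 0]], [[0, -20, 0], [0, 0, 0]], [[0, -20, 0], [0, 0, 0]]]'

```text
time_s: 8.28
tool_pos: [0.5758, 0.2593, 0.1051]
eef_rot: [-0.403, 0.583, -0.582, 0.4]
force: [1.0, 0.0, -0.8]
finger_gap: 0.424
```

Call:
apply_moves --plan '[[[0, -15, 0], [0, 0, 0]], [[0, 0, 0], [0, 0, 0]], [[0, 0, 0], [0, 0, 0]]]'

```text
time_s: 8.53
tool_pos: [0.5781, 0.2601, 0.1277]
eef_rot: [0.399, -0.582, 0.583, -0.403]
force: [0.1, -1.3, -2.1]
finger_gap: 0.421
```

```bash
python3 d.py .480 -.0205 .12 .934 -.356; python3 snap.py a7 370,150,490,270 150,140,270,260
```

```text
t 8.53 tcp [0.5781 0.2601 0.1277] q [ 0.302  0.586  1.294 -0.     1.256  0.666] F [ 0.09 -1.28 -2.13] gap 0.421
[[297.2, 6.8, 8.3], [-0.25, 0.01, -0.19]]
[[-0.356, 0.005, 0.934], [-0.934, 0.001, -0.356], [-0.003, -1.0, 0.004]]
```

View pics/a7.png

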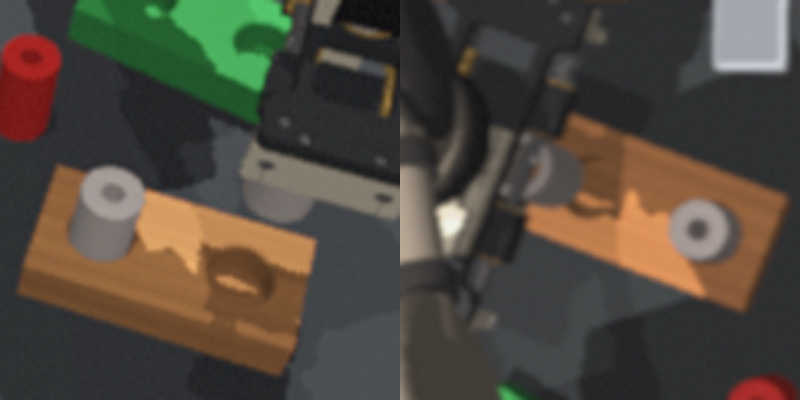

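Call:
apply_moves --plan '[[[30, 0, 1], [0, 0, 0]], [[37, 0, 1], [0, 0, 0]], [[37, 0, 1], [0, 0, 0]], [[37, 0, 1], [0, 0, 0]], [[37, 0, 1], [0, 0, 0]]]'

```text
time_s: 9.05
tool_pos: [0.5148, 0.0928, 0.1188]
eef_rot: [-0.405, 0.582, -0.579, 0.403]
force: [1.3, -1.4, -0.2]
finger_gap: 0.428
```

Call:
apply_moves --plan '[[[37, 0, 1], [0, 0, 0]], [[37, 0, 1], [0, 0, 0]], [[20, 0, 1], [0, 0, 0]], [[0, 0, 0], [0, 0, 0]], [[0, 0, 0], [0, 0, 0]]]'

```text
time_s: 9.47
tool_pos: [0.4761, -0.0056, 0.1132]
eef_rot: [-0.407, 0.586, -0.577, 0.398]
force: [-1.0, -0.2, -1.5]
finger_gap: 0.42
```

```bash
python3 d.py .480 -.0205 .12 .934 -.356; python3 snap.py a8 250,120,370,240 260,170,380,290
```

```text
t 9.47 tcp [ 0.4761 -0.0056  0.1132] q [-1.720e-01  3.430e-01  1.749e+00 -1.000e-03  1.067e+00  1.890e-01] F [-0.99 -0.2  -1.52] gap 0.42
[[12.6, -6.9, 8.8], [0.98, 0.22, 0.24]]
[[-0.353, -0.018, 0.936], [-0.936, 0.002, -0.353], [0.004, -1.0, -0.017]]
```

View pics/a8.png

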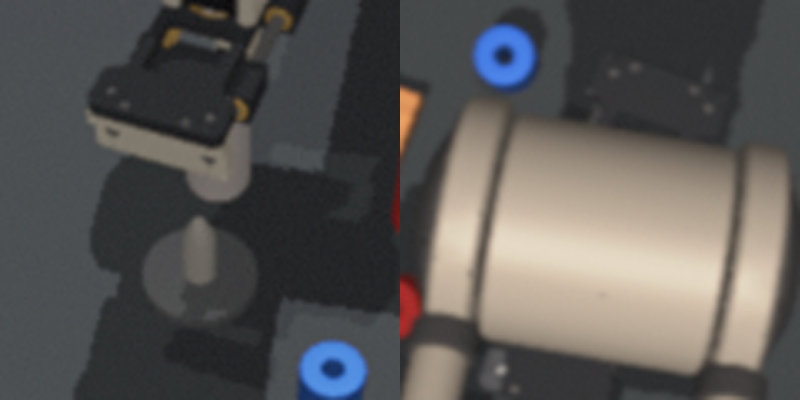

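Call:
apply_moves --plan '[[[12, 0, 9], [1.0, 0.2, 0.2]], [[0, 0, 0], [0, 0, 0]], [[0, 0, 0], [0, 0, 0]]]'

```text
time_s: 9.82
tool_pos: [0.4817, -0.0157, 0.1122]
eef_rot: [-0.403, 0.581, -0.581, 0.403]
force: [0.3, 0.1, -1.4]
finger_gap: 0.42
```

```bash
python3 d.py .480 -.0205 .12 .934 -.356
```

```text
t 9.82 tcp [ 0.4817 -0.0157  0.1122] q [-1.920e-01  3.440e-01  1.751e+00  1.000e-03  1.047e+00  1.650e-01] F [ 0.26  0.09 -1.36] gap 0.42
[[5.1, -7.8, 0.1], [0.03, 0.38, -0.02]]
[[-0.35, -0.0, 0.937], [-0.937, 0.001, -0.35], [-0.0, -1.0, -0.0]]
```

Call:
apply_moves --plan '[[[5, 0, 0], [0, 0, 0]], [[0, 0, 0], [0, 0, 0]]]'

```text
time_s: 9.98
tool_pos: [0.48, -0.0185, 0.1119]
eef_rot: [-0.404, 0.581, -0.58, 0.404]
force: [-0.2, 0.0, -0.3]
finger_gap: 0.425
```

```bash
python3 d.py .480 -.0205 .12 .934 -.356;python3 snap.py a9 265,125,345,205 260,170,380,290; python3 - <<'E'
from h import *
from rig import r
d=dict(np.load("a9_scene.npz")); s=r.read_state();t=s["tool_pos"]
i=cv2.convertScaleAbs(d["img"][...,::-1],alpha=1.8,beta=15)[130:210,270:350]
k=7;i=cv2.resize(i,None,fx=k,fy=k,interpolation=cv2.INTER_CUBIC)
for c,col in ((t[:2]+0,(0,0,255)),(np.array([.4799,-.0201]),(0,255,0))):
  for z in (t[2]-.0095,):
    for a in np.linspace(0,6.28,60):
      u=(proj(d,[c[0]+.02*np.cos(a),c[1]+.02*np.sin(a),z])-[270,130]+.5)*k
      cv2.circle(i,tuple(np.round(u).astype(int)),1,col,-1)
cv2.imwrite("pics/a9z.png",i)
E
```

```text
t 9.98 tcp [ 0.48   -0.0185  0.1119] q [-1.990e-01  3.420e-01  1.755e+00  1.000e-03  1.046e+00  1.550e-01] F [-0.22  0.04 -0.29] gap 0.425
[[1.9, -8.1, 0.6], [0.09, 0.55, -0.04]]
[[-0.347, -0.001, 0.938], [-0.938, 0.001, -0.347], [-0.001, -1.0, -0.002]]
```

View pics/a9z.png

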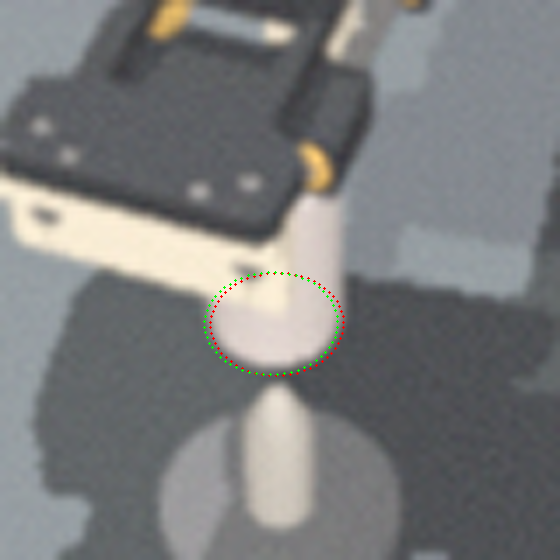

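Scene view: the sleeve's lower end spans crop x 213–342, bottom row 368. The pin axis is at about x 277 (tip) and 281 (base), so y is aligned within about 1 mm and x reads about 2 mm short. Small correction, then lower with force checks.

Call:
apply_moves --plan '[[[0.5, 0, 2], [0, 0, 0]], [[0, 0, 0], [0, 0, 0]], [[0, 12, 0], [0, 0, 0]], [[0, 12, 0], [0, 0, 0]], [[0, 0, 0], [0, 0, 0]]]'

```text
time_s: 10.5
tool_pos: [0.4832, -0.0188, 0.0882]
eef_rot: [0.403, -0.58, 0.58, -0.405]
force: [-0.7, -0.9, -1.3]
finger_gap: 0.427
```

```bash
python3 d.py .4815 -.0195 .0215 .934 -.356
```

```text
t 10.5 tcp [ 0.4832 -0.0188  0.0882] q [-0.199  0.376  1.779  0.002  0.984  0.154] F [-0.69 -0.85 -1.33] gap 0.427
[[1.4, 66.7, -1.4], [-0.08, 0.58, -0.1]]
[[-0.347, 0.002, 0.938], [-0.938, 0.001, -0.347], [-0.002, -1.0, 0.001]]
```

Call:
apply_moves --plan '[[[1, 0, -1], [0, 0, 0]], [[0, 10, 0], [0, 0, 0]], [[0, 10, 0], [0, 0, 0]], [[0, 0, 0], [0, 0, 0]]]'

```text
time_s: 10.83
tool_pos: [0.4828, -0.0195, 0.0691]
eef_rot: [0.403, -0.58, 0.581, -0.405]
force: [0.7, 0.5, -1.4]
finger_gap: 0.424
```

```bash
python3 d.py .4815 -.0195 .0215 .934 -.356; python3 snap.py b1 265,125,345,205 260,170,380,290
```

```text
t 10.83 tcp [ 0.4828 -0.0195  0.0691] q [-0.2    0.401  1.805  0.002  0.932  0.152] F [ 0.7   0.47 -1.42] gap 0.424
[[0.5, 47.6, -1.3], [-0.19, 0.59, -0.12]]
[[-0.347, 0.004, 0.938], [-0.938, 0.001, -0.347], [-0.002, -1.0, 0.003]]
```

View pics/b1.png

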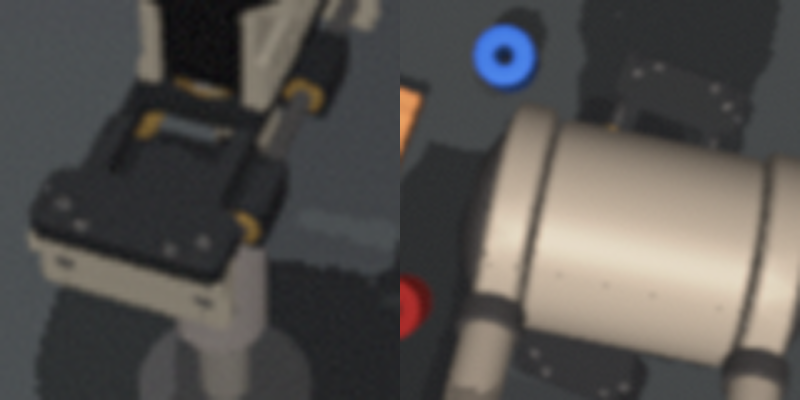

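The sleeve's bottom is now over the pin tip, with no rise in force and the pin entering at (225,345). Continue down.

Call:
apply_moves --plan '[[[0, 8, -0.5], [-0.2, 0, 0]], [[0, 8, 0], [0, 0, 0]], [[0, 8, 0], [0, 0, 0]], [[0, 0, 0], [0, 0, 0]]]'

```text
time_s: 11.27
tool_pos: [0.4836, -0.0194, 0.0455]
eef_rot: [0.403, -0.58, 0.58, -0.406]
force: [-0.4, -0.5, -1.6]
finger_gap: 0.426
```

```bash
python3 d.py .4815 -.0195 .0215 .934 -.356; python3 snap.py b2 265,145,345,225 260,170,380,290
```

```text
t 11.27 tcp [ 0.4836 -0.0194  0.0455] q [-0.2    0.438  1.827  0.003  0.873  0.152] F [-0.43 -0.53 -1.57] gap 0.426
[[0.9, 23.9, -2.0], [-0.16, 0.58, -0.16]]
[[-0.347, 0.004, 0.938], [-0.938, 0.002, -0.347], [-0.003, -1.0, 0.003]]
```

View pics/b2.png

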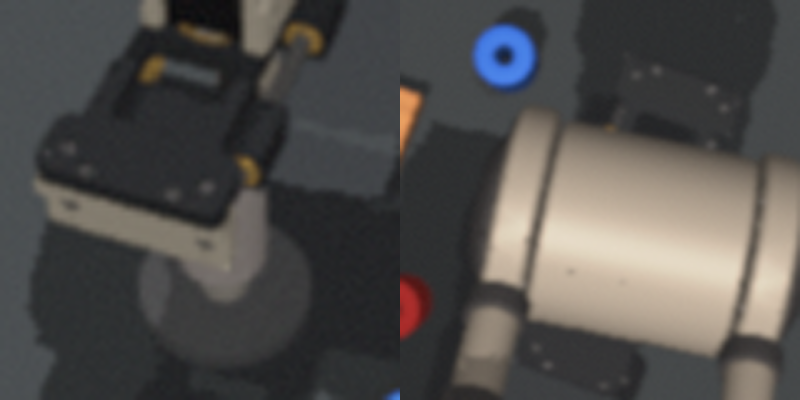

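Call:
apply_moves --plan '[[[0, 8, -0.5], [-0.2, 0, 0]], [[0, 7, -0.5], [0, 0, 0]], [[0, 0, 0], [0, 0, 0]]]'

```text
time_s: 11.62
tool_pos: [0.4838, -0.0192, 0.0307]
eef_rot: [-0.403, 0.58, -0.58, 0.405]
force: [0.0, -0.2, -2.0]
finger_gap: 0.423
```

```bash
python3 d.py .4815 -.0195 .0215 .934 -.356
```

```text
t 11.62 tcp [ 0.4838 -0.0192  0.0307] q [-0.2    0.462  1.84   0.004  0.837  0.151] F [ 0.04 -0.16 -1.96] gap 0.423
[[1.1, 9.2, -2.0], [-0.09, 0.59, -0.18]]
[[-0.347, 0.003, 0.938], [-0.938, 0.002, -0.347], [-0.003, -1.0, 0.002]]
```

Call:
apply_moves --plan '[[[0, 6, -0.5], [-0.2, 0, 0]], [[0, 0, 0], [0, 0, 0]]]'

```text
time_s: 11.78
tool_pos: [0.4835, -0.019, 0.0239]
eef_rot: [-0.404, 0.581, -0.579, 0.405]
force: [-0.5, 0.3, -1.5]
finger_gap: 0.425
```

```bash
python3 d.py .4815 -.0195 .0215 .934 -.356; python3 snap.py b3 265,145,345,225 260,170,380,290
```

```text
t 11.78 tcp [ 0.4835 -0.019   0.0239] q [-0.201  0.475  1.844  0.005  0.825  0.15 ] F [-0.54  0.27 -1.54] gap 0.425
[[1.1, 2.4, -1.7], [0.11, 0.59, -0.18]]
[[-0.347, -0.001, 0.938], [-0.938, 0.004, -0.347], [-0.003, -1.0, -0.002]]
```

View pics/b3.png

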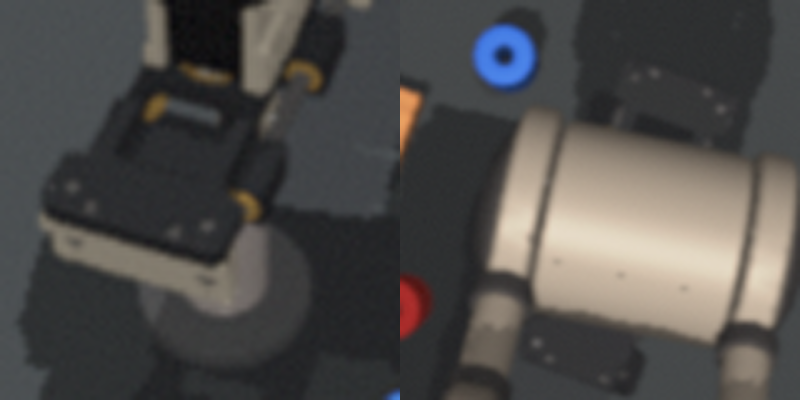

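Call:
apply_moves --plan '[[[0, 3, 0], [0, 0, 0]], [[0, 0, 0], [0, 0, 0]], [[0, 0, 0], [0, 0, 0]]]'

```text
time_s: 12.13
tool_pos: [0.4842, -0.0191, 0.0219]
eef_rot: [-0.403, 0.581, -0.579, 0.405]
force: [-0.7, -1.1, -2.1]
finger_gap: 0.422
```

Call:
apply_moves --plan '[[[0, 3, 0], [0, 0, 0]], [[0, 0, 0], [0, 0, 0]]]'

```text
time_s: 12.3
tool_pos: [0.4835, -0.0187, 0.0212]
eef_rot: [-0.403, 0.581, -0.579, 0.405]
force: [-0.1, -0.4, -1.8]
finger_gap: 0.423
```

```bash
python3 d.py .4815 -.0195 .0215 .934 -.356
```

```text
t 12.3 tcp [ 0.4835 -0.0187  0.0212] q [-0.2    0.478  1.847  0.005  0.816  0.15 ] F [-0.06 -0.44 -1.79] gap 0.423
[[1.4, -0.3, -1.6], [0.05, 0.59, -0.21]]
[[-0.347, 0.0, 0.938], [-0.938, 0.004, -0.347], [-0.004, -1.0, -0.001]]
```

Call:
apply_moves --plan '[[[0, 3, 0], [0, 0, 0]], [[0, 3, 0], [0, 0, 0]], [[0, 0, 0], [0, 0, 0]]]'

```text
time_s: 12.55
tool_pos: [0.484, -0.0186, 0.0207]
eef_rot: [-0.402, 0.58, -0.58, 0.406]
force: [-0.5, -0.1, -2.4]
finger_gap: 0.421
```

```bash
python3 d.py .4815 -.0195 .0215 .934 -.356
```

```text
t 12.55 tcp [ 0.484  -0.0186  0.0207] q [-0.2    0.478  1.85   0.005  0.811  0.151] F [-0.53 -0.09 -2.43] gap 0.421
[[1.7, -0.8, -2.0], [-0.14, 0.59, -0.24]]
[[-0.347, 0.004, 0.938], [-0.938, 0.003, -0.347], [-0.004, -1.0, 0.003]]
```

```bash
python3 - <<'E'
from rig import r
s=r.read_state();print(s["joint_torque"].round(2),s["wrist_torque"].round(3))
E
python3 snap.py b4 265,145,345,225 260,170,380,290; python3 - <<'E'
from h import *
d=dict(np.load("b4_scene.npz"))
i=cv2.convertScaleAbs(d["img"][...,::-1],alpha=2.2,beta=15)[150:230,275:355]
k=7;i=cv2.resize(i,None,fx=k,fy=k,interpolation=cv2.INTER_CUBIC)
for z,col in ((.012,(0,0,255)),(.016,(0,255,0))):
    for a in np.linspace(0,6.28,60):
      u=(proj(d,[.4797+.02*np.cos(a),-.0197+.02*np.sin(a),z])-[275,150]+.5)*k
      cv2.circle(i,tuple(np.round(u).astype(int)),1,col,-1)
cv2.imwrite("pics/b4z.png",i)
E
```

```text
[-2.100e-01 -4.494e+01 -1.898e+01  0.000e+00 -3.000e-01  1.000e-02] [ 0.029  0.199 -0.006]
```

View pics/b4z.png

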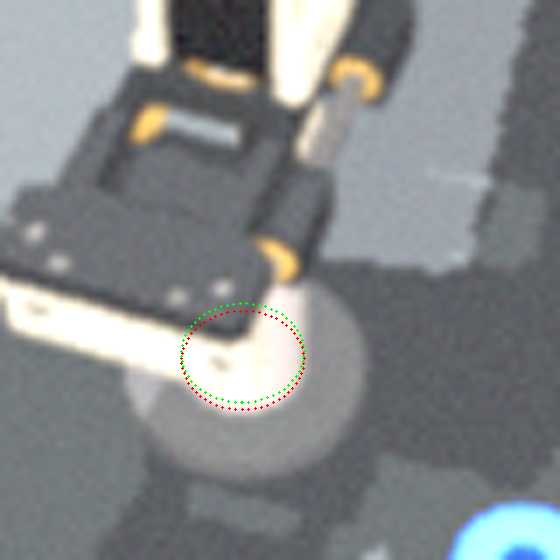

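The sleeve's lower rim (crop row ~408) coincides with the circle projected at base height. I'll press lightly once more to confirm seating.

Call:
apply_moves --plan '[[[0, 5, -1], [0, 0, 0]], [[0, 5, -1], [0, 0, 0]], [[0, 5, 0], [0, 0, 0]]]'

```text
time_s: 12.9
tool_pos: [0.4848, -0.018, 0.0128]
eef_rot: [0.4, -0.579, 0.582, -0.408]
force: [-13.9, 3.9, 40.3]
finger_gap: 0.425
```

```bash
python3 d.py .4815 -.0195 .0215 .934 -.356
```

```text
t 12.9 tcp [ 0.4848 -0.018   0.0128] q [-0.198  0.489  1.861  0.006  0.781  0.152] F [-13.87   3.87  40.28] gap 0.425
[[2.5, -8.7, -2.5], [-0.56, 0.56, -0.33]]
[[-0.347, 0.011, 0.938], [-0.938, 0.002, -0.347], [-0.006, -1.0, 0.01]]
```

Firm contact at 40 N, so it is bottomed out on the base. Relax, dwell, then draw off.

Call:
apply_moves --plan '[[[0, 0, 0], [0.5, 0, 0]], [[0, 0, 0], [0, 0, 0]], [[0, 0, 0], [0, 0, 0]], [[0, 0, 0], [0, 0, 0]]]'

```text
time_s: 13.23
tool_pos: [0.4846, -0.0179, 0.0129]
eef_rot: [0.398, -0.576, 0.585, -0.41]
force: [-1.6, 1.3, 2.6]
finger_gap: 0.419
```

```bash
python3 d.py .4815 -.0195 .0215 .934 -.356;  python3 snap.py b5 265,145,345,225 260,170,380,290; python3 - <<'E'
from h import *
d=dict(np.load("b5_scene.npz"))
i=cv2.convertScaleAbs(d["img"][...,::-1],alpha=2.2,beta=15)[150:230,275:355]
i=cv2.resize(i,None,fx=7,fy=7,interpolation=cv2.INTER_CUBIC)
cv2.imwrite("pics/b5z.png",i)
E
```

```text
t 13.23 tcp [ 0.4846 -0.0179  0.0129] q [-0.197  0.484  1.87   0.004  0.767  0.154] F [-1.63  1.29  2.57] gap 0.419
[[2.5, -8.6, -2.2], [-1.09, 0.56, -0.34]]
[[-0.347, 0.02, 0.938], [-0.938, -0.001, -0.347], [-0.006, -1.0, 0.019]]
```

View pics/b5z.png

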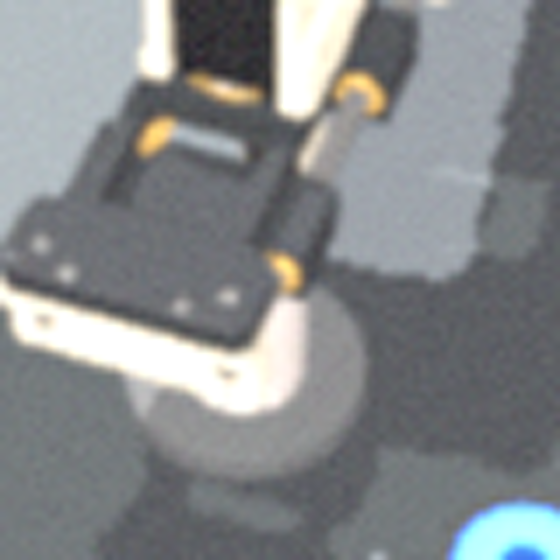

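Sleeve seated on the base: the lower rim is unchanged while the gripper slid about 8 mm down it. Now lift off.

Call:
apply_moves --plan '[[[0, -3, 0], [-1, 0, -0.3]], [[0, -12, 0], [0, 0, 0]], [[0, -18, 0], [0, 0, 0]], [[0, -20, 0], [0, 0, 0]], [[0, -20, 0], [0, 0, 0]]]'

```text
time_s: 13.75
tool_pos: [0.4826, -0.018, 0.0821]
eef_rot: [-0.406, 0.583, -0.578, 0.402]
force: [0.1, -0.7, -2.2]
finger_gap: 0.42
```

Call:
apply_moves --plan '[[[0, -30, 0], [0, 0, 0]], [[0, -30, 0], [0, 0, 0]], [[0, -30, 0], [0, 0, 0]], [[0, 0, 0], [0, 0, 0]], [[0, 0, 0], [0, 0, 0]]]'

```text
time_s: 14.17
tool_pos: [0.4866, -0.0192, 0.178]
eef_rot: [-0.405, 0.581, -0.58, 0.403]
force: [0.2, 0.5, -2.1]
finger_gap: 0.421
```

```bash
python3 d.py .582 -.296 .2 .934 -.356;  python3 snap.py b6 240,80,360,200 260,170,380,290
```

```text
t 14.17 tcp [ 0.4866 -0.0192  0.178 ] q [-0.197  0.283  1.637 -0.     1.224  0.158] F [ 0.18  0.55 -2.11] gap 0.421
[[226.3, -22.5, 185.7], [0.2, 0.51, 0.03]]
[[-0.348, -0.004, 0.938], [-0.938, 0.001, -0.348], [0.001, -1.0, -0.004]]
```

View pics/b6.png

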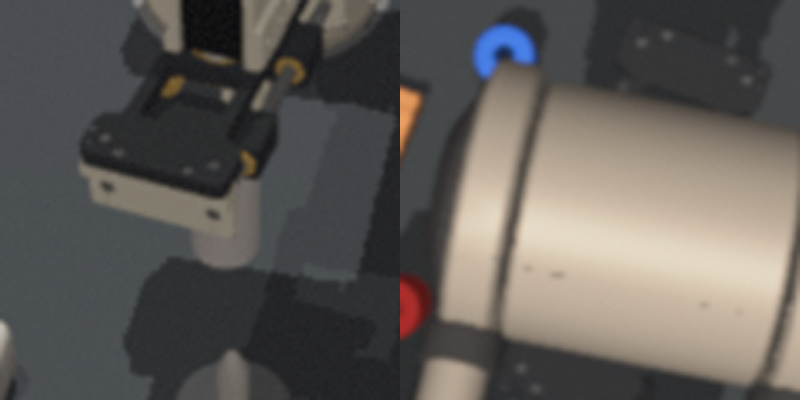

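Off the pin, and the sleeve is still upright. Moving over the pan, with its bottom about 95 mm above the balance.

Call:
apply_moves --plan '[[[22, -6, 18], [0, 0, 0]], [[28, -4, 23], [0, 0, 0]], [[28, -4, 23], [0, 0, 0]], [[28, -4, 23], [0, 0, 0]], [[28, -2, 23], [0, 0, 0]]]'

```text
time_s: 14.68
tool_pos: [0.54, -0.1805, 0.1881]
eef_rot: [-0.411, 0.585, -0.572, 0.403]
force: [0.6, -0.2, -2.1]
finger_gap: 0.423
```

Call:
apply_moves --plan '[[[28, -2, 23], [0, 0, 0]], [[28, -2, 23], [0, 0, 0]], [[15, 0, 12], [0, 0, 0]], [[0, 0, 0], [0, 0, 0]]]'

```text
time_s: 15.02
tool_pos: [0.57, -0.2775, 0.1806]
eef_rot: [-0.411, 0.589, -0.57, 0.399]
force: [-0.9, 0.6, -1.9]
finger_gap: 0.423
```

```bash
python3 d.py .582 -.296 .21 .934 -.356
```

```text
t 15.02 tcp [ 0.57   -0.2775  0.1806] q [-0.571  0.574  1.168 -0.005  1.432 -0.22 ] F [-0.9   0.59 -1.92] gap 0.423
[[13.2, -30.0, 16.7], [1.86, 0.78, -0.11]]
[[-0.343, -0.03, 0.939], [-0.939, 0.013, -0.343], [-0.002, -0.999, -0.032]]
```

Call:
apply_moves --plan '[[[6, -15, 8], [2, 0, 0]], [[6, -15, 8], [3, 0, 0]], [[0, 0, 0], [5, 0, 0]], [[0, 0, 0], [6, 0, 0]], [[0, 0, 0], [6, 0, 0]]]'

```text
time_s: 15.43
tool_pos: [0.5844, -0.296, 0.2062]
eef_rot: [0.324, -0.467, 0.674, -0.472]
force: [-0.1, -0.4, -1.1]
finger_gap: 0.427
```

```bash
python3 d.py .605 -.304 .195
```

```text
t 15.43 tcp [ 0.5844 -0.296   0.2062] q [-0.644  0.355  1.518  0.132  0.927 -0.353] F [-0.07 -0.4  -1.15] gap 0.427
[[0.5, 18.3, 16.7], None]
[[-0.344, 0.333, 0.878], [-0.939, -0.118, -0.323], [-0.004, -0.935, 0.353]]
```

Tilt is about 20°, and q5 still has room. Continue tipping.

Call:
apply_moves --plan '[[[0, 0, 0], [6, 0, 0]], [[0, 0, 0], [6, 0, 0]], [[0, 0, 0], [6, 0, 0]], [[0, 0, 0], [5, 0, 0]], [[0, 0, 0], [0, 0, 0]]]'

```text
time_s: 15.85
tool_pos: [0.5817, -0.2875, 0.2083]
eef_rot: [0.232, -0.335, 0.746, -0.527]
force: [-0.2, 1.6, -1.7]
finger_gap: 0.423
```

```bash
python3 d.py .605 -.304 .191; python3 snap.py c1 100,60,300,260 380,110,540,270
```

```text
t 15.85 tcp [ 0.5817 -0.2875  0.2083] q [-0.716  0.22   1.916  0.698  0.397 -0.937] F [-0.25  1.64 -1.7 ] gap 0.423
[[7.8, 31.2, 9.0], None]
[[-0.337, 0.631, 0.699], [-0.942, -0.22, -0.255], [-0.007, -0.744, 0.668]]
```

View pics/c1.png

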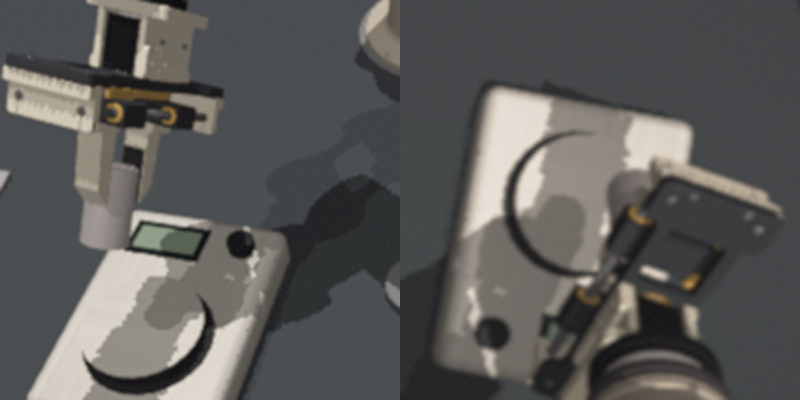

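Call:
apply_moves --plan '[[[2, 8, 2], [0, 0, 0]], [[2, 8, 2], [0, 0, 0]], [[2, 8, 2], [0, 0, 0]], [[2, 5, 2], [0, 0, 0]], [[0, 0, 0], [0, 0, 0]]]'

```text
time_s: 16.37
tool_pos: [0.6106, -0.308, 0.1953]
eef_rot: [0.233, -0.333, 0.746, -0.527]
force: [-0.1, 0.4, -0.5]
finger_gap: 0.427
```

```bash
python3 d.py .605 -.304 .195; python3 snap.py c2 100,60,300,260 380,110,540,270
```

```text
t 16.37 tcp [ 0.6106 -0.308   0.1953] q [-0.707  0.298  1.85   0.708  0.381 -0.947] F [-0.07  0.38 -0.51] gap 0.427
[[-1.9, -4.2, -5.1], None]
[[-0.335, 0.631, 0.7], [-0.942, -0.222, -0.251], [-0.003, -0.743, 0.669]]
```

View pics/c2.png

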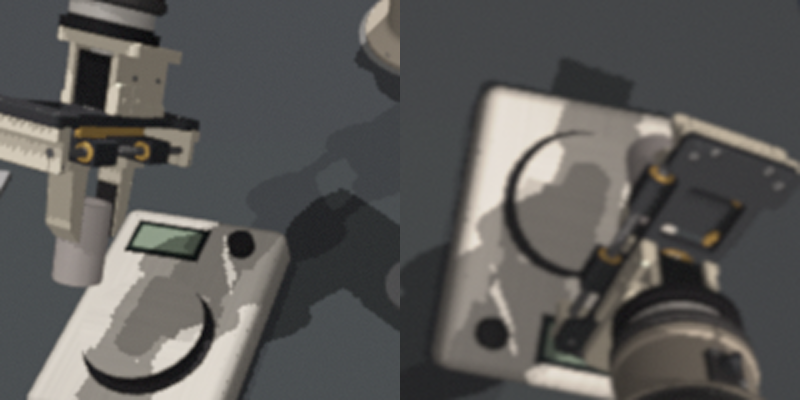

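```bash
cat > ov.py <<'E'
import sys
from h import *
from rig import r
n=sys.argv[1]; off=float(sys.argv[2]); s=r.read_state();M=R.from_quat(s["eef_rot"]).as_matrix();t=s["tool_pos"]
c=t-off*M[:,1]; print("centre",c.round(4),"tilt",np.degrees(np.arccos(-M[2,1])).round(1))
o=[]
for f,b in (("scene",(100,90,220,210)),("top",(430,130,550,250))):
    d=dict(np.load(f"{n}_{f}.npz")); k=400/120
    i=cv2.convertScaleAbs(d["img"][...,::-1],alpha=1.5,beta=10)[b[1]:b[3],b[0]:b[2]];i=cv2.resize(i,None,fx=k,fy=k,interpolation=cv2.INTER_CUBIC)
    def dot(P,col): cv2.circle(i,tuple(np.round((proj(d,P)-[b[0],b[1]]+.5)*k).astype(int)),1,col,-1)
    for e,col in ((-.035,(0,255,0)),(.035,(0,0,255))):
        for a in np.linspace(0,6.28,70): dot(c+e*M[:,1]+.02*(np.cos(a)*M[:,0]+np.sin(a)*M[:,2]),col)
    o.append(i)
cv2.imwrite(f"pics/{n}_ov.png",np.hstack(o))
E
python3 ov.py c2 .034
```

```text
centre [ 0.5883 -0.2997  0.2207] tilt 42.0
```

View pics/c2_ov.png

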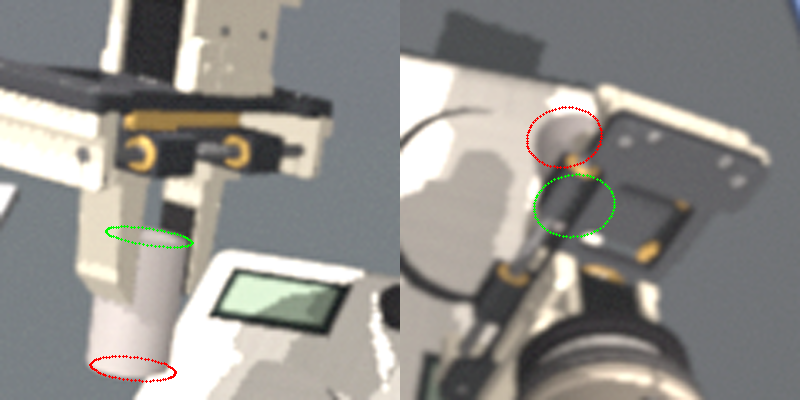

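The overlay of the predicted sleeve ends matches both views: bottom rim at scene crop (133,368), top crop (565,137). Centre is (0.588,-0.300,0.221), 7 mm from the pan centre and 136 mm above the pan, tilt 42°. Settle, then check the other items.

Call:
apply_moves --plan '[[[0, 0, 0], [0, 0, 0]], [[0, 0, 0], [0, 0, 0]], [[0, 0, 0], [0, 0, 0]], [[0, 0, 0], [0, 0, 0]], [[0, 0, 0], [0, 0, 0]]]'

```text
time_s: 16.88
tool_pos: [0.6094, -0.3068, 0.1953]
eef_rot: [0.234, -0.334, 0.746, -0.528]
force: [0.8, 0.0, -1.5]
finger_gap: 0.426
```

```bash
python3 d.py .605 -.304 .195; python3 snap.py c3 260,180,480,400 150,90,370,310; python3 ov.py c3 .034; python3 - <<'E'
from h import *
from rig import r
print(np.abs(r.read_state()["qd"]).max())
for f in ("top",):
    a=np.load("top0.npz")["img"].astype(int);d=dict(np.load("c3_top.npz"));b=d["img"]
    for nm,bx in (("narrow",(226,195,254,222)),):
        for im in (a.astype(np.uint8),b):
            c=white(im,bx,150);e=cv2.fitEllipse(c.astype(np.float32));print(nm,np.round(e[0],1),np.round(e[1],1),onz(d,e[0],.078).round(4))
    for nm,bx,fn in (("boat",(235,120,275,165),lambda g:g.min(2)>125),("ore",(280,125,315,165),lambda g:(g[...,0].astype(int)-g[...,2]>35)),("cube",(325,122,362,162),lambda g:g.min(2)>140)):
        for im in (a.astype(np.uint8),b):
            x0,y0,x1,y1=bx; m=fn(im[y0:y1,x0:x1]);ys,xs=np.nonzero(m);print(nm,len(xs),(xs.mean()+x0).round(1),(ys.mean()+y0).round(1))
E
```

```text
t 16.88 tcp [ 0.6094 -0.3068  0.1953] q [-0.707  0.296  1.852  0.707  0.382 -0.946] F [ 0.78  0.05 -1.54] gap 0.426
[[-1.2, -3.2, -4.0], None]
[[-0.334, 0.631, 0.7], [-0.942, -0.221, -0.251], [-0.004, -0.744, 0.668]]
centre [ 0.588  -0.2993  0.2207] tilt 41.9
0.0031932717913683035
narrow [238.9 208.5] [17.4 18. ] [0.5448 0.1732 0.078 ]
narrow [238.9 208.5] [17.4 18. ] [0.5448 0.1732 0.078 ]
boat 772 254.7 143.6
boat 772 254.7 143.6
ore 530 297.8 144.4
ore 529 297.8 144.4
cube 520 343.6 141.3
cube 520 343.6 141.3
```

View pics/c3.png

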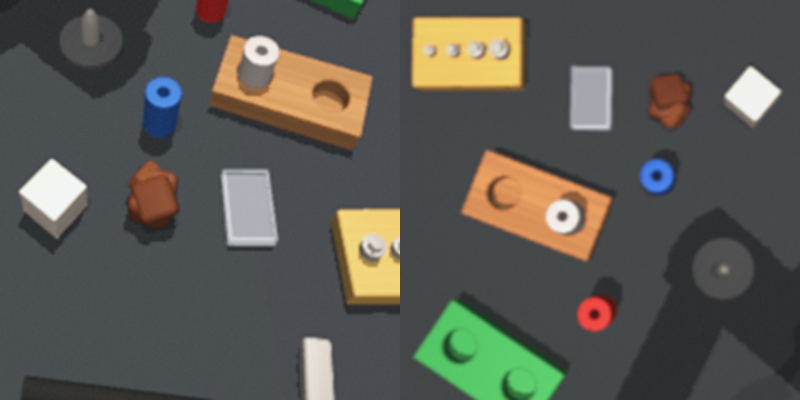

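View pics/c3_ov.png

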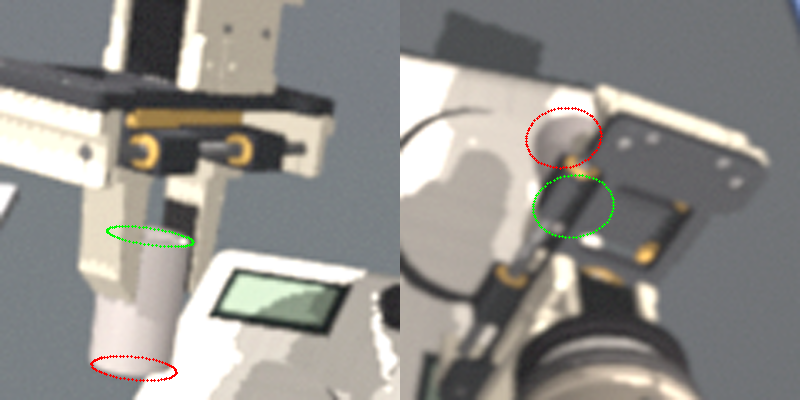

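The narrow sleeve still stands in its well, and the bystanders are unmoved to the pixel. The wide sleeve is held still and matches its overlay. Handing in.

```bash
python3 -c "
from rig import r
print(r.hand_in())"
```

```text
the job is handed in; nothing more can be done
None
```

I drew the wide-bore sleeve from the wooden rack, seated it fully on the gauge pin and drew it off again. It is now held tipped over the balance pan, and the job was handed in at about 17 s; hand-in reports no verdict.

**What went wrong on the way:**
- **Missed grasp:** the first grasp closed on nothing, because the real finger ends sit about 30 mm behind the reported TCP. I measured that offset in the pictures, and the second grasp held.
- **Slip on the pin:** the seating check pressed to about 40 N at the wrist, and the gripper slid about 8 mm down the sleeve. I included that shift in the final position.

**Last checks before hand-in:**
- **Wide sleeve:** its centre is about 7 mm from the pan's centre and about 136 mm above it, tilted 42°. The predicted outline matched both camera views.
- **Grip and stillness:** the opening is 39 mm on the 40 mm tube, and the arm was still.
- **Narrow sleeve:** it stands in its well, unmoved in the top view.
- **Bystanders:** the ore, cube and glass boat are unmoved in the top view.
- **Balance:** there is no direct reading of contact. The pictures show clearance, and the wrist force showed only about the sleeve's weight.

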